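# Hook the battery jar off the back of the hall console and feed it two used cells

## Robot

A 6-joint arm with a two-finger parallel gripper is mounted at the origin on the work surface. World frame = base frame: x ahead of the robot, y to its left, z up, the work surface at z = 0. Lengths are in m, angles in degrees, forces in N, time in s.
With the tool pointing down it reaches from about 0.25 to 0.725 m from the base axis. Payload 9.7 kg.
Tool frame: the origin (TCP) lies midway between the tips of the shut fingers; the grasp point (between the pads) lies 19 mm behind it; y points along the fingers, x is the direction in which the jaws open and shut, and the axes are right-handed (so a half turn about y gives the same grasp; the last joint's range is limited). The gripper opens to 85 mm and grips with 20 to 120 N. Pads are 22 mm wide; open, the fingers measure 114 mm over their backs; the gripper's body (76 mm by 85 mm) begins 54 mm behind the grasp point. The pads swing forward as they close: fully open they stand 13 mm farther back than shut.
Start: joints at [-72.708, 4.979, 10.078, 95.1, 0, 90], TCP at [0.163, -0.525, 0.2] pointing down, gripper open.
Joint ranges: [-179.16, 179.16], [-48.56, 103.87], [-65.8, 70.77], [-126.05, 130.52], [-82.76, 87.17], [-180, 180]. Speed limits (degrees/s): [127.2, 127.2, 147.25, 180, 180, 180].

## Interface

Orientations are given as [roll, pitch, yaw] about the fixed x, y, z axes, in that order (R = Rz(yaw) Ry(pitch) Rx(roll)).
In Python, from workcell import get_obs, camera, job_done gives the robot as it stands.
- The arm moves only by the tool play_rows, never from a script. Its argument "moves" is a list of rows, each a list of 3 entries, a list of its own where there are three numbers: the turn, a rotation vector about the tool's x, y, z in degrees, then the shift along the tool's x, y, z in m, then the opening in per cent of the stroke, from 0 (shut) to 100 (fully open). A call has exactly 5 rows; each row is the pose to reach, as a shift and turn from the pose commanded when the call began, along the tool's axes at that moment; what a row does not reach only later rows make up. A row lasts 1/10 s, in which the tool goes at most 50 mm and 8.59 degrees, less where a joint would pass 70% of its speed; a pose out of reach is approached as far as the arm can. A call with a gripper value outside its range is refused whole. The fingers move at their own pace and stop on an object; "grip_force" is the grip in N (left out, the last holds). Time passes only in rows, so rows that repeat a pose let the fingers close, or fill a call up. It gives the time, the measured TCP pose, the force and the opening at its end, in the units of the state.
- get_obs(): the state, without advancing time (a new reading comes with each control period).
- camera(name): name is "scene" or "top" or "wrist"; returns a dict with "img" (420x560x3 uint8, red, green, blue), "fov_y" (degrees; the focal length in pixels is half the picture's height over the tangent of half this angle, whatever the lens; pixels are square), "cx", "cy" (the principal point, pixels), "world_from_camera" (4x4, takes a point from camera to world coordinates). Camera axes: x right, y up, looking along -z (the intrinsics and any distortion apply to the point x, -y, -z); pixel columns grow to the right and rows downward; lengths in m; the calibration is good to about 2 mm. A picture is of the moment at which its call begins. There is no depth.
- job_done(): hands the job in, once; it reports no verdict.
The state is a dict: "time": time; "q": joint angles; "qd": joint speeds; "joint_efforts": joint torques, N m; "ee_pos": TCP position; "tcp_rot": TCP orientation; "wrist_force": force on the tool from outside, world axes, zero at the start; "torque": the same for the moment, N m; "opening": finger opening in m.
Only numpy, scipy, OpenCV 4.12 (cv2) and the standard library are available. Lean on these libraries where they do the work, as an engineer would, in place of code of your own. Each camera call takes 0.05 s, during which the arm holds its last target.

## Task

Take the brass hook by its wooden handle, reach it behind the white battery jar at the far side of the hall table and drag the jar towards you until its whole foot stands on the round cork mat; until it is there, touch the jar with the hook only, and keep it upright. Then lay the hook down on the table and drop the two used batteries, one after the other, through the neck of the jar. Leave the jar upright on the mat, and do not disturb the candle or the spectacle case.

Things in the scene. Friction and masses are not known exactly. Their poses are not given: they have to be found in the camera images.
- hook_grip (a point): Centre of the hook's handle, the place to hold it: light wood bar 140 mm long (x), 24 wide (y), 30 high (z); it lies flat on the table, this point 15 mm up. Axes: x along the handle to the brass crook, y to the side on which the crook lies, z up. The tool weighs 180 g and balances within the handle. Its rod, 10 mm thick, leaves the handle's front end along x at this height.
- jar_foot (a point): Centre of the underside of the battery jar, z up. Open round white glazed jar, about 0.6 kg, loose on the table: foot 72 mm across, body 84 mm across from 8 to 98 mm up, shoulder to 114 mm, then a straight neck 56 mm outside, 48 mm inside, up to 134 mm. Wall 4 mm, inner floor 6 mm up. It starts at the far side, hard for the arm to reach.
- jar_mouth (a point): Centre of the mouth of the jar's neck, 134 mm above its foot; opening 48 mm across. z points up out of it.
- jar: The battery jar itself; the origin is the centre of its underside, z up its axis. Sizes as under jar_foot.
- mat_centre (a point): Centre of the thin round cork mat, 220 mm across and 1 mm thick, fixed flat on the table (the jar slides onto it without a step).
- cell_a_centre (a point): Centre of a used battery, blue with a black upper end and a small steel contact on top: upright cylinder 26 mm in diameter, 50 mm high, 66 g, standing on the table; the point is 25 mm above its foot, z up along the battery.
- cell_b_centre (a point): Centre of the other used battery, orange with a black upper end, otherwise the same: 26 mm in diameter, 50 mm high, point 25 mm above its foot.
- candle: Bystander: amber glass candle, 72 mm across and 70 mm high; origin at the centre of its underside. To be left alone.
- glasses_case: Bystander: black spectacle case with a brass band, 62 x 160 x 42 mm; origin at the centre of its underside. To be left alone.
- hook: The same hook; origin 15 mm below hook_grip, same axes. Rod centre line in hook_grip's frame (x, y in mm, all at z = 0): straight from (70, 0) to (198, 0), then (225, 27), (225, 79) and the free tip (198, 106): a flat crook open towards the handle's side. Pulled home in it, the jar's body has its axis near (178, 53).
Things that resemble listed ones, but are neither listed nor needed, are in the scene too. What is shaped like the part that bears cell_a_centre but pink or purple is not meant. What is shaped like the part that bears cell_b_centre but turquoise is not meant.

How it is judged (in metres and radians):
On the way, in this order (a step that is already met when the one before it is completed fails the run):
1. the jar has been dragged onto the mat and stands there upright (horizontal distance between jar_foot and mat_centre below 0.075 m and angle between jar_foot's own z axis and vertical below 0.1 rad and height (world z) of jar_foot below 0.01 m), for 0.2 s.
2. the hook lies released on the table (height (world z) of hook_grip below 0.03 m and contact force between the fingers and hook below 0.1 N and linear speed of hook below 0.02 m/s), for 0.2 s.
3. one battery, and only one, is inside the jar ((((z of cell_a_centre in the frame of jar between 0 and 0.095 m and horizontal distance between cell_a_centre and jar_foot below 0.04 m) and not (z of cell_b_centre in the frame of jar between 0 and 0.095 m and horizontal distance between cell_b_centre and jar_foot below 0.04 m)) or ((z of cell_b_centre in the frame of jar between 0 and 0.095 m and horizontal distance between cell_b_centre and jar_foot below 0.04 m) and not (z of cell_a_centre in the frame of jar between 0 and 0.095 m and horizontal distance between cell_a_centre and jar_foot below 0.04 m)))), for 0.2 s.
At the end, for the whole second after the job is handed in: Jar upright (0.1 rad) and at rest on the table, foot within 75 mm of the mat centre; both batteries inside it, centres less than 95 mm above its foot and within 40 mm of its axis; hook at rest on the table (hook_grip less than 30 mm high) (all of step 1 and z of cell_a_centre in the frame of jar between 0 and 0.095 m and horizontal distance between each of cell_a_centre, cell_b_centre and jar_foot below 0.04 m and z of cell_b_centre in the frame of jar between 0 and 0.095 m and linear speed of each of jar, hook below 0.02 m/s and height (world z) of hook_grip between 0 and 0.03 m); the robot touches nothing.
It fails at once if the gripper or arm touches the jar (over 1 N) before it has come to the mat (centres more than 100 mm apart) (horizontal distance between jar_foot and mat_centre above 0.1 m and contact force between any of the fingers, the arm and jar above 1 N).
It fails at once if the jar is tipped by more than 0.5 rad or lifted more than 30 mm (angle between jar_foot's own z axis and vertical above 0.5 rad or height (world z) of jar_foot above 0.03 m).
It fails at once if the candle is moved by more than 30 mm (distance of candle from where it was at the start of the episode above 0.03 m).
It fails at once if the spectacle case is moved by more than 30 mm (distance of glasses_case from where it was at the start of the episode above 0.03 m).
It also fails if it takes over 72 s, if anything falls off the work surface, if the arm or the gripper's body presses on something with over 40 N, if the wrist force passes 120 N, or if a joint passes its speed limit or range.

## Working session

There is one attempt and no reset: what is moved stays moved. The work goes in short steps, Python scripts to look and compute and a tool call to move; the robot and the scene stay as the last step left them, time stands still between calls to the robot, and variables do not carry over. Pictures are saved under pics/ and viewed, and the job is handed in when it is done.

Besides the shell and the picture viewer there is one more tool, called after "Call:" as name(argument=value, ...), one argument or row to a line, values as JSON. play_rows: Moves the arm, as the interface text tells. Its arguments: {"type":"object","properties":{"moves":{"type":"array"},"grip_force":{"type":"number"}},"required":["moves"]}

```bash
ls; mkdir -p pics
python3 - <<'E'
from workcell import get_obs,camera
import cv2
print(get_obs())
for n in("scene","top","wrist"):
    c=camera(n); cv2.imwrite(f"pics/{n}0.png",c["img"][:,:,::-1]); print(n,c["fov_y"],c["cx"],c["cy"],c["world_from_camera"].round(4).tolist(),[k for k in c])
E
```

```text
pics
{'time': 0.0, 'q': array([-7.27077276e+01,  5.01234346e+00,  1.00335139e+01,  9.51018112e+01,
       -3.53568758e-04,  8.99994899e+01]), 'qd': array([-0.08673836,  0.0647637 ,  0.05276813,  0.05321013, -0.0122182 ,
       -0.01038433]), 'joint_efforts': array([ 1.18870415e-03, -5.20388389e+01,  4.64804435e+01,  1.62467931e-02,
        1.21771741e-04,  1.71078443e-05]), 'ee_pos': array([ 0.16339611, -0.5248604 ,  0.19966277]), 'tcp_rot': array([-9.00003529e+01,  8.06407231e-02, -7.27072175e+01]), 'wrist_force': array([-0.20266984,  0.3612446 ,  0.15895262]), 'torque': array([ 0.01260934, -0.04353726, -0.00452126]), 'opening': 0.08539040578851166}
scene 55.383721052846546 287.3814474836623 206.91634158622404 [[0.6698, -0.4974, 0.5513, 1.2338], [0.7422, 0.4276, -0.516, -0.7123], [0.0209, 0.7548, 0.6556, 0.8572], [0.0, 0.0, 0.0, 1.0]] ['img', 'fov_y', 'cx', 'cy', 'world_from_camera']
top 44.30697319365129 272.14619341862146 215.55669097316917 [[0.0127, 0.9967, -0.0806, 0.4947], [-0.9997, 0.011, -0.021, -0.154], [-0.02, 0.0808, 0.9965, 1.7914], [0.0, 0.0, 0.0, 1.0]] ['img', 'fov_y', 'cx', 'cy', 'world_from_camera']
wrist 68.34887455641388 282.25081611369046 208.1596806531393 [[0.299, 0.918, 0.2605, 0.2292], [-0.9543, 0.2881, 0.0799, -0.5039], [-0.0017, -0.2724, 0.9622, 0.3738], [0.0, 0.0, 0.0, 1.0]] ['img', 'fov_y', 'cx', 'cy', 'world_from_camera']
```

View pics/scene0.png

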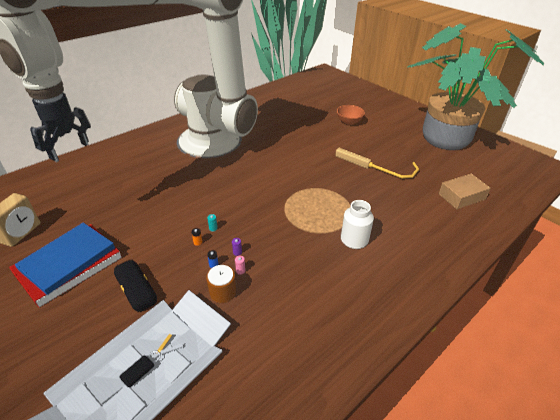

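View pics/top0.png

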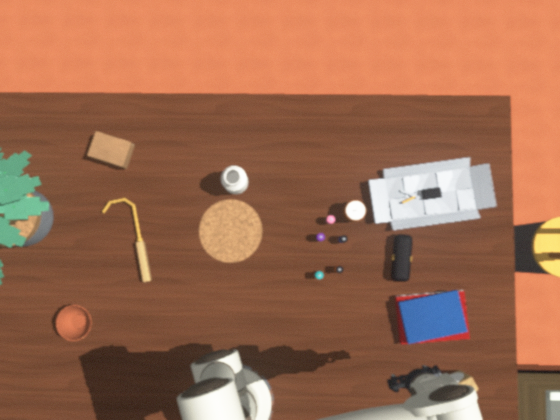

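View pics/wrist0.png

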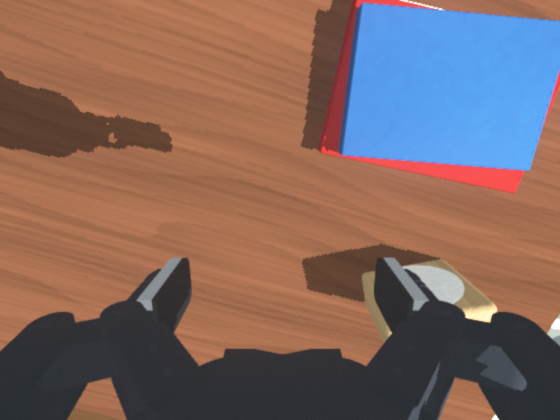

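```bash
cat > h.py <<'E'
import numpy as np, cv2
from workcell import get_obs,camera
def K(c):
    f=210/np.tan(np.radians(c["fov_y"]/2)); return f
def ray(c,u,v):
    f=K(c); d=np.array([(u-c["cx"])/f,-(v-c["cy"])/f,-1.]); T=np.array(c["world_from_camera"])
    return T[:3,3],T[:3,:3]@d
def onz(c,u,v,z):
    o,d=ray(c,u,v); return o+d*(z-o[2])/d[2]
def proj(c,p):
    T=np.array(c["world_from_camera"]); q=T[:3,:3].T@(np.array(p)-T[:3,3]); f=K(c)
    return c["cx"]+f*q[0]/-q[2], c["cy"]-f*q[1]/-q[2]
def tri(r1,r2):
    A=np.zeros((3,3));b=np.zeros(3)
    for o,d in(r1,r2):
        d=d/np.linalg.norm(d);P=np.eye(3)-np.outer(d,d);A+=P;b+=P@o
    p=np.linalg.solve(A,b)
    res=[np.linalg.norm((np.eye(3)-np.outer(d,d)/(d@d))@(p-o)) for o,d in(r1,r2)]
    return p,res
E
python3 - <<'E'
from h import *
c=camera("top");s=camera("scene")
cv2.imwrite("pics/topz.png",cv2.resize(c["img"][150:290,300:420,::-1],None,fx=5,fy=5,interpolation=cv2.INTER_CUBIC)[:600])
cv2.imwrite("pics/topz.png",cv2.resize(c["img"][195:290,300:420,::-1],None,fx=6,fy=6,interpolation=cv2.INTER_CUBIC))
cv2.imwrite("pics/hookz.png",cv2.resize(c["img"][190:290,90:260,::-1],None,fx=4.7,fy=4.7,interpolation=cv2.INTER_CUBIC))
cv2.imwrite("pics/jarz.png",cv2.resize(c["img"][155:275,180:280,::-1],None,fx=5,fy=5,interpolation=cv2.INTER_CUBIC))
cv2.imwrite("pics/sz.png",cv2.resize(s["img"][200:310,180:300,::-1],None,fx=5,fy=5,interpolation=cv2.INTER_CUBIC))
E
```

```text
(no output)
```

View pics/topz.png

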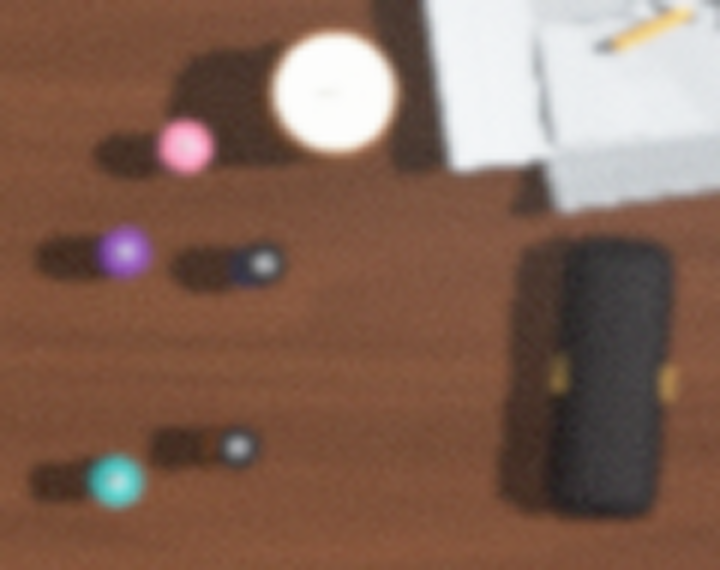

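View pics/hookz.png

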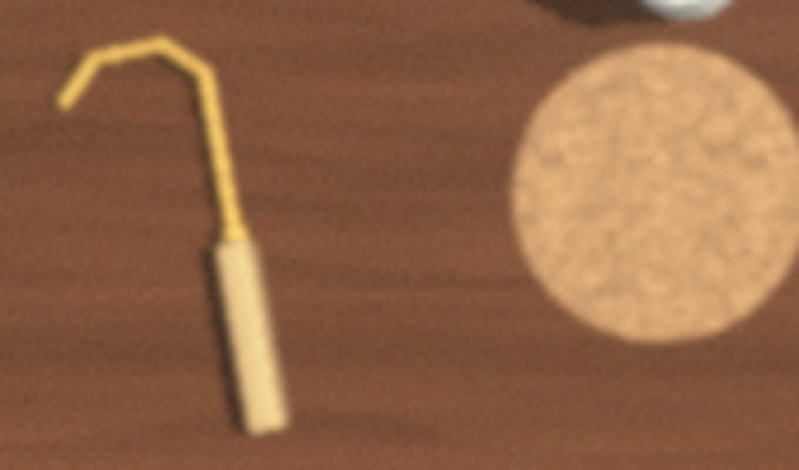

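View pics/jarz.png

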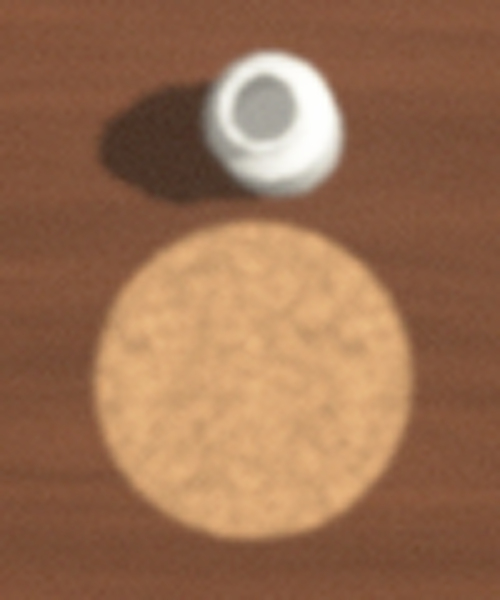

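View pics/sz.png

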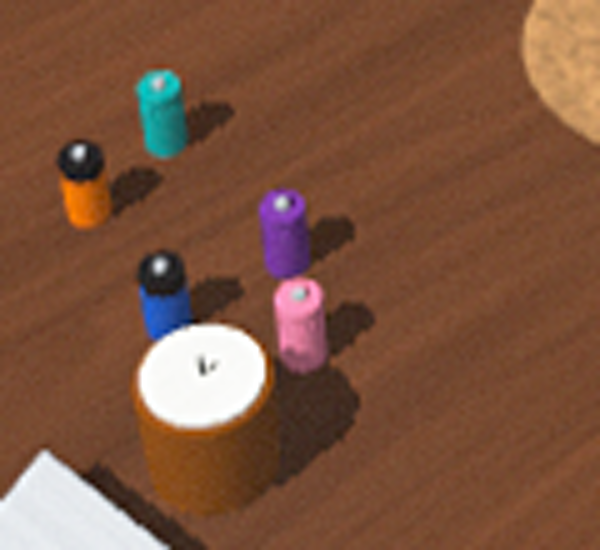

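Run:
```python
from h import *
np.set_printoptions(precision=4,suppress=True)
t=camera("top");s=camera("scene")
T=lambda u,v,s,x0,y0:((u+.5)/s-.5+x0,(v+.5)/s-.5+y0)
def p2(n,a,b):
    print(n,*tri(ray(t,*a),ray(s,*b)))
p2("blue",T(264,263,6,300,195),T(160,268,5,180,200))
p2("orange",T(238,447,6,300,195),T(80,153,5,180,200))
p2("candle top",T(335,92,6,300,195),T(205,375,5,180,200))
def mask(c,lo,hi,roi,z,n):
    h=cv2.cvtColor(c["img"],cv2.COLOR_RGB2HSV); m=cv2.inRange(h,np.array(lo),np.array(hi)); k=np.zeros_like(m);x0,x1,y0,y1=roi;k[y0:y1,x0:x1]=m[y0:y1,x0:x1]
    cs=max(cv2.findContours(k,0,2)[0],key=cv2.contourArea);return k,cs
def world(c,cs,z): return np.array([onz(c,*p,z)[:2] for p in cs.reshape(-1,2)])
# mat
for c,roi,nm in((t,(190,270,195,270),"t"),(s,(275,360,185,235),"s")):
    k,cs=mask(c,(8,90,140),(22,190,255),roi,0,0)
    W=world(c,cs,0.001).astype(np.float32); print("mat",nm,cv2.minEnclosingCircle(W))
print("jar mouth top", onz(t,*T(265,107,5,180,155),.134))
# handle corners (top face z=.03)
for q in((217,245),(253,241),(285,428),(249,433)): print("handle",onz(t,*T(*q,4.7,90,190),.03))
for q in((234,236),(206,72),(162,42),(97,55),(63,105)): print("rod",onz(t,*T(*q,4.7,90,190),.018))
cv2.imwrite("pics/sh.png",cv2.resize(s["img"][135:255,300:430,::-1],None,fx=5,fy=5,interpolation=cv2.INTER_CUBIC))
```

```text
blue [ 0.5611 -0.359   0.0475] [np.float64(3.462125007000956e-05), np.float64(3.462125006987783e-05)]
orange [ 0.4581 -0.3444  0.0491] [np.float64(0.00020158160094568915), np.float64(0.00020158160094563992)]
candle top [ 0.6562 -0.3944  0.073 ] [np.float64(0.0010311179541070005), np.float64(0.001031117954106926)]
mat t ((0.5848302841186523, 0.02949068695306778), 0.11625251173973083)
mat s ((0.5849823355674744, 0.02947634644806385), 0.11298979073762894)
jar mouth top [0.7563 0.0111 0.134 ]
handle [0.5419 0.35   0.03  ]
handle [0.5451 0.3237 0.03  ]
handle [0.4099 0.2959 0.03  ]
handle [0.406 0.322 0.03 ]
rod [0.549  0.3411 0.018 ]
rod [0.6699 0.366  0.018 ]
rod [0.6918 0.3995 0.018 ]
rod [0.6816 0.4476 0.018 ]
rod [0.6442 0.4714 0.018 ]
```

View pics/sh.png

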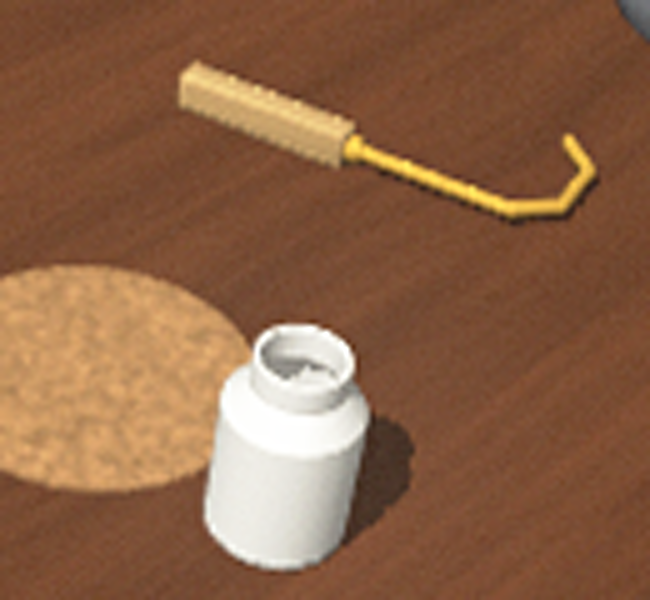

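```bash
cat >> h.py <<'E'
def rel(target,yaw=None):
    """shift in tool axes to reach world target, assumes tool down; turn about tool y for world yaw"""
    from scipy.spatial.transform import Rotation as R
    o=get_obs(); r=R.from_euler('xyz',o["tcp_rot"],degrees=True)
    d=r.inv().apply(np.array(target)-o["ee_pos"])
    tv=None
    if yaw is not None:
        tv=(r.inv()*R.from_euler('xyz',[-90,0,yaw],degrees=True)).as_rotvec(degrees=True)
    print("pos",o["ee_pos"].round(4),"rot",o["tcp_rot"].round(2),"shift",d.round(4),"turn",None if tv is None else tv.round(2),"t",round(o["time"],2),"q",o["q"].round(1),"F",o["wrist_force"].round(1),"op",round(o["opening"],4))
E
python3 - <<'E'
from h import *
t=camera("top");s=camera("scene")
T=lambda u,v,s,x0,y0:((u+.5)/s-.5+x0,(v+.5)/s-.5+y0)
print(tri(ray(t,*T(265,107,5,180,155)),ray(s,*T(305,359,5,300,135))))
q=[((217,245),(340,140)),((253,241),(355,130)) ,((285,428),(196,63)),((249,433),(180,73))]
for a,b in q: print(tri(ray(t,*T(*a,4.7,90,190)),ray(s,*T(*b,5,300,135))))
rel([.45,0.25,.25],-78.3)
rel([.3,-0.2,.25],-78.3)
E
```

```text
(array([0.75667495, 0.01151942, 0.13448863]), [np.float64(0.0006274782324839905), np.float64(0.0006274782324839445)])
(array([0.5374488 , 0.34961103, 0.01513878]), [np.float64(0.006532392807787314), np.float64(0.006532392807787099)])
(array([0.54957963, 0.32536793, 0.03986398]), [np.float64(0.006337682988434754), np.float64(0.006337682988434669)])
(array([0.4162187 , 0.29835043, 0.04288859]), [np.float64(0.008010675334554941), np.float64(0.00801067533455472)])
(array([0.40133762, 0.32080924, 0.0185115 ]), [np.float64(0.00582545014254259), np.float64(0.005825450142542463)])
pos [ 0.1635 -0.5251  0.2003] rot [-9.000e+01  1.000e-02 -7.271e+01] shift [-0.6549 -0.0496  0.504 ] turn [ 0.    5.59 -0.01] t 0.45 q [-72.7   5.   10.1  95.1  -0.   90. ] F [-0.2  0.4 -0.7] op 0.0856
pos [ 0.1635 -0.5251  0.2003] rot [-9.000e+01  1.000e-02 -7.271e+01] shift [-0.2699 -0.0496  0.227 ] turn [ 0.    5.59 -0.01] t 0.45 q [-72.7   5.   10.1  95.1  -0.   90. ] F [-0.2  0.4 -0.7] op 0.0856
```

Call:
play_rows(
  moves=[
    [[0,0,0],[-0.03,-0.01,0.025],100],
    [[0,1,0],[-0.06,-0.02,0.05],100],
    [[0,3,0],[-0.095,-0.03,0.08],100],
    [[0,5,0],[-0.13,-0.04,0.11],100],
    [[0,5.6,0],[-0.165,-0.05,0.14],100],
  ],
)

```text
time: 0.95
ee_pos: [0.2483, -0.3244, 0.2508]
tcp_rot: [-90.0, -0.0, -78.4]
wrist_force: [0.4, -0.0, -0.1]
opening: 0.0852
```

```bash
python3 -c "
from h import *
rel([.47,0.30,.22],-78.3)"
```

```text
pos [ 0.2483 -0.3244  0.2508] rot [-8.998e+01 -2.000e-02 -7.842e+01] shift [-0.5672  0.0307  0.3425] turn [-0.02 -0.12  0.02] t 0.95 q [-52.6 -12.7  -0.9 101.7   0.  115.9] F [ 0.4 -0.  -0.1] op 0.0852
```

Call:
play_rows(
  moves=[
    [[0,-8.5,0],[-0.04,0,0.02],100],
    [[0,-17,0],[-0.08,0,0.045],100],
    [[0,-25.5,0],[-0.12,0,0.07],100],
    [[0,-34,0],[-0.16,0,0.095],100],
    [[0,-42.5,0],[-0.2,0,0.12],100],
  ],
)

```text
time: 1.45
ee_pos: [0.3252, -0.1041, 0.2507]
tcp_rot: [-90.0, -0.1, -35.5]
wrist_force: [1.9, -1.3, -0.1]
opening: 0.0854
```

```bash
python3 -c "
from h import *
rel([.47,0.30,.22],101.7)"
```

```text
pos [ 0.3252 -0.1041  0.2507] rot [-8.998e+01 -7.000e-02 -3.549e+01] shift [-0.1167  0.0307  0.4131] turn [ 7.0000e-02 -1.3719e+02  6.0000e-02] t 1.45 q [-17.7 -21.5  -7.6 103.9  -0.  107.7] F [ 1.9 -1.3 -0.1] op 0.0854
```

Call:
play_rows(
  moves=[
    [[0,-8.5,0],[-0.01,0,0.035],100],
    [[0,-17,0],[-0.02,0,0.07],100],
    [[0,-25.5,0],[-0.03,0,0.11],100],
    [[0,-34,0],[-0.045,0,0.155],100],
    [[0,-42.5,0],[-0.06,0,0.2],100],
  ],
)

```text
time: 1.95
ee_pos: [0.3936, 0.0934, 0.2507]
tcp_rot: [-90.0, -0.1, 7.0]
wrist_force: [1.2, -1.0, 0.0]
opening: 0.0855
```

```bash
python3 -c "
from h import *
rel([.47,0.30,.22],101.7)"
```

```text
pos [0.3936 0.0934 0.2507] rot [-9.00e+01 -6.00e-02  7.03e+00] shift [0.1011 0.0308 0.1957] turn [ 5.000e-02 -9.467e+01  5.000e-02] t 1.95 q [ 13.4 -13.2  -1.4 101.8  -0.   96.3] F [ 1.2 -1.   0. ] op 0.0855
```

Call:
play_rows(
  moves=[
    [[0,-8.5,0],[0.02,0.006,0.04],100],
    [[0,-17,0],[0.04,0.012,0.08],100],
    [[0,-25.5,0],[0.06,0.018,0.12],100],
    [[0,-34,0],[0.08,0.024,0.16],100],
    [[0,-42.5,0],[0.1,0.03,0.195],100],
  ],
)

```text
time: 2.45
ee_pos: [0.4702, 0.2991, 0.22]
tcp_rot: [-90.0, -0.0, 49.6]
wrist_force: [1.1, -0.6, 0.8]
opening: 0.085
```

Call:
play_rows(
  moves=[
    [[0,-8.5,0],[0,0,0],100],
    [[0,-17,0],[0,0,0],100],
    [[0,-25.5,0],[0,0,0],100],
    [[0,-34,0],[0,0,0],100],
    [[0,-42.5,0],[0,0,0],100],
  ],
)

```text
time: 2.95
ee_pos: [0.47, 0.2969, 0.2203]
tcp_rot: [-90.0, 0.0, 92.0]
wrist_force: [0.4, -0.3, -0.2]
opening: 0.0853
```

Call:
play_rows(
  moves=[
    [[0,-8.5,0],[0,0,0],100],
    [[0,-9.7,0],[0,0,0],100],
    [[0,-9.7,0],[0,0,0],100],
    [[0,-9.7,0],[0,0,0],100],
    [[0,-9.7,0],[0,0,0],100],
  ],
)

```text
time: 3.45
ee_pos: [0.47, 0.2968, 0.2204]
tcp_rot: [-90.0, -0.0, 101.3]
wrist_force: [0.3, 0.3, 0.6]
opening: 0.0855
```

```bash
python3 -c "
from h import *
rel([.47,0.30,.22],101.7)
c=camera('wrist');cv2.imwrite('pics/w1.png',c['img'][:,:,::-1])
import pickle;pickle.dump(c,open('w1.pkl','wb'))"
```

```text
pos [0.47   0.2968 0.2204] rot [-90.    -0.   101.27] shift [ 0.0031  0.0004 -0.0006] turn [ 0.   -0.43  0.  ] t 3.45 q [32.3  6.3 13.8 97.4  0.  21. ] F [0.3 0.3 0.6] op 0.0855
```

View pics/w1.png

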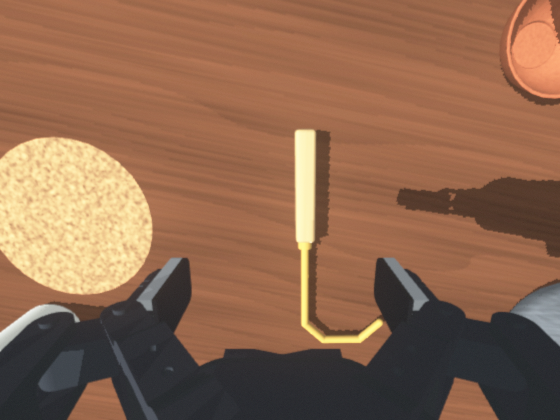

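Run:
```python
from h import *
import pickle;c=pickle.load(open('w1.pkl','rb'))
h=cv2.cvtColor(c['img'],cv2.COLOR_RGB2HSV); m=cv2.inRange(h,np.array((15,70,150)),np.array((30,255,255)))
k=np.zeros_like(m);k[110:350,280:390]=m[110:350,280:390]
k2=k.copy();k2[243:]=0
cs=max(cv2.findContours(k2,0,2)[0],key=cv2.contourArea);W=np.array([onz(c,*p,.03)[:2] for p in cs.reshape(-1,2)]).astype(np.float32)
print(cv2.boundingRect(cs),cv2.minAreaRect(W))
a=onz(c,305.5,130,.03);b=onz(c,305.3,241,.03);print(a,b,(a+b)/2,np.degrees(np.arctan2(*(b-a)[[1,0]])))
for q in((304,245),(304.5,324),(323,341),(360,340),(381,322)):print(onz(c,*q,.017))
```

```text
(294, 129, 22, 114) ((0.47364944219589233, 0.326001912355423), (0.1388854831457138, 0.024925338104367256), 12.858636856079102)
[0.40695571 0.31224044 0.03      ] [0.53971727 0.34153384 0.03      ] [0.47333649 0.32688714 0.03      ] 12.442754970027725
[0.55045506 0.34313564 0.017     ]
[0.66804171 0.36987332 0.017     ]
[0.69064806 0.40224127 0.017     ]
[0.67847928 0.45417769 0.017     ]
[0.64349689 0.47537229 0.017     ]
```

```bash
python3 -c "
from h import *
rel([.474,0.3255,.003],102.5)"
```

```text
pos [0.4701 0.2968 0.2204] rot [-90.   -0.  101.3] shift [ 0.0274  0.2174 -0.0095] turn [ 0.  -1.2  0. ] t 3.5 q [32.3  6.3 13.8 97.4 -0.  21. ] F [ 0.9 -0.4  0.1] op 0.0854
```

Call:
play_rows(
  moves=[
    [[0,-1,0],[0.02,0.03,-0.005],100],
    [[0,-1.2,0],[0.0275,0.07,-0.0095],100],
    [[0,-1.2,0],[0.0275,0.1,-0.0095],100],
    [[0,-1.2,0],[0.0275,0.125,-0.0095],100],
    [[0,-1.2,0],[0.0275,0.14,-0.0095],100],
  ],
)

```text
time: 4.0
ee_pos: [0.4731, 0.3252, 0.0781]
tcp_rot: [-89.9, 0.1, 102.5]
wrist_force: [-0.7, -0.4, 0.2]
opening: 0.0854
```

```bash
python3 -c "
from h import *
rel([.474,0.3255,.003],102.5)
c=camera('wrist');cv2.imwrite('pics/w2.png',c['img'][:,:,::-1])
import pickle;pickle.dump(c,open('w2.pkl','wb'))"
```

```text
pos [0.4731 0.3252 0.0781] rot [-8.9870e+01  5.0000e-02  1.0254e+02] shift [ 0.0002  0.0751 -0.0011] turn [-0.13  0.04 -0.05] t 4.0 q [34.5  7.7 -0.4 82.  -0.  22. ] F [-0.7 -0.4  0.2] op 0.0854
```

View pics/w2.png

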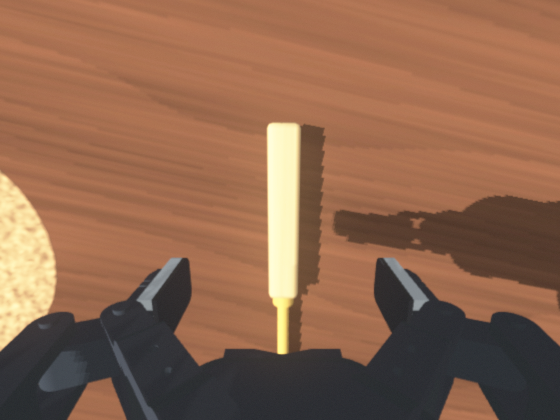

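Run:
```python
from h import *
import pickle;c=pickle.load(open('w2.pkl','rb'))
a=onz(c,284,124,.03);b=onz(c,283.5,297,.03);print(a,b,(a+b)/2,np.degrees(np.arctan2(*(b-a)[[1,0]])))
c1=pickle.load(open('w1.pkl','rb'))
print(tri(ray(c,284,124),ray(c1,305.5,130)),tri(ray(c,283.5,297),ray(c1,305.3,241)))
```

```text
[0.40730877 0.31256675 0.03      ] [0.53959586 0.3420553  0.03      ] [0.47345232 0.32731103 0.03      ] 12.566534502050192
(array([0.40718224, 0.31261511, 0.02497433]), [np.float64(0.00016028938096291568), np.float64(0.000160289380962865)]) (array([0.5401054 , 0.34193279, 0.0290727 ]), [np.float64(0.00025036792328774165), np.float64(0.00025036792328760765)])
```

Centre (0.4735, 0.327), handle top about 0.027–0.03 m high. Going down and gripping.

Call:
play_rows(
  moves=[
    [[0,0,0],[0.0015,0.03,0],100],
    [[0,0,0],[0.0015,0.055,0],100],
    [[0,0,0],[0.0015,0.068,0],100],
    [[0,0,0],[0.0015,0.075,0],100],
    [[0,0,0],[0.0015,0.075,0],100],
  ],
  grip_force=80,
)

```text
time: 4.55
ee_pos: [0.4737, 0.3271, 0.0056]
tcp_rot: [-90.0, 0.0, 102.6]
wrist_force: [0.3, -0.0, 0.1]
opening: 0.0851
```

Call:
play_rows(
  moves=[
    [[0,0,0],[0,0,0],0],
    [[0,0,0],[0,0,0],0],
    [[0,0,0],[0,0,0],0],
    [[0,0,0],[0,0,0],0],
    [[0,0,0],[0,0,0],0],
  ],
  grip_force=80,
)

```text
time: 5.05
ee_pos: [0.4737, 0.3272, 0.0056]
tcp_rot: [-90.0, -0.0, 102.6]
wrist_force: [-0.0, 0.9, 0.3]
opening: 0.0121
```

Call:
play_rows(
  moves=[
    [[0,0,0],[0,0,0],0],
    [[0,0,0],[0,0,0],0],
    [[0,0,0],[0,0,0],0],
    [[0,0,0],[0,0,0],0],
    [[0,0,0],[0,0,0],0],
  ],
  grip_force=80,
)

```text
time: 5.55
ee_pos: [0.4736, 0.3271, 0.0054]
tcp_rot: [-90.0, 0.0, 102.6]
wrist_force: [0.2, -0.3, 0.1]
opening: 0.0004
```

```bash
python3 -c "
from h import *
rel([.474,0.3255,.17],102.5)
"
```

```text
pos [0.4736 0.3271 0.0054] rot [-90.     0.   102.59] shift [-1.700e-03 -1.646e-01 -1.000e-04] turn [-0.    0.09 -0.  ] t 5.55 q [34.6  9.2 -6.9 73.9  0.  22. ] F [ 0.2 -0.3  0.1] op 0.0004
```

```bash
python3 -c "
from h import *
for n in ('wrist','scene'):
  c=camera(n);cv2.imwrite('pics/%s3.png'%n,c['img'][:,:,::-1])
cv2.imwrite('pics/s3z.png',cv2.resize(c['img'][40:200,240:440,::-1],None,fx=4,fy=3.7))
"
```

```text
(no output)
```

View pics/wrist3.png

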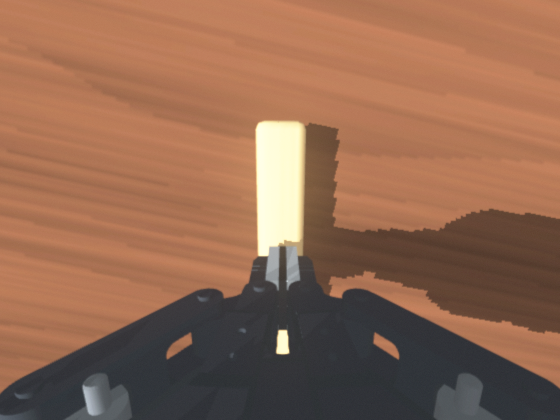

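View pics/s3z.png

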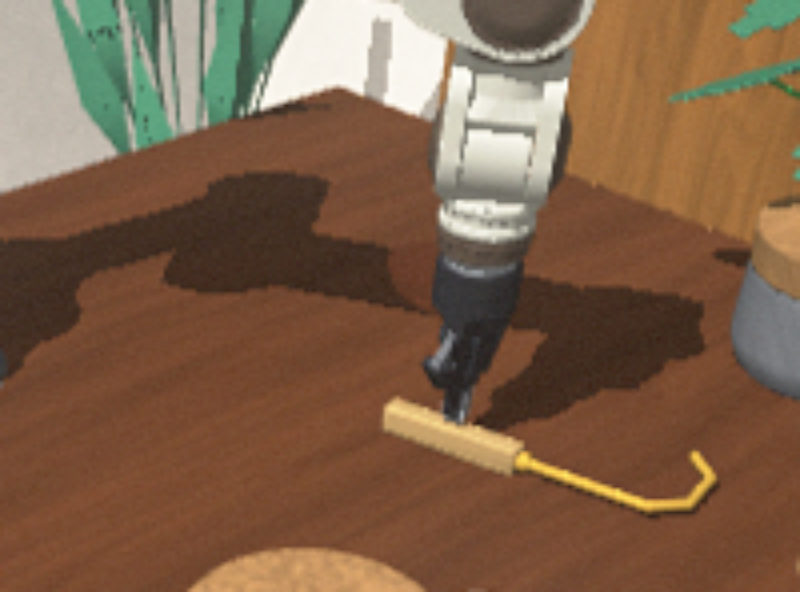

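Run:
```python
from h import *
c=camera('wrist'); o=get_obs();print(o['ee_pos'],o['opening'],c['world_from_camera'].round(4))
for dz in(0,.01,.02,.025,.03,.04,.05,.08): print(dz,np.round(proj(c,o['ee_pos']+[0,0,dz]),1))
s=camera('scene')
for dz in(0,.01,.02,.025,.03,.04,.05,.08):
  u,v=proj(s,o['ee_pos']+[0,0,dz]); print(dz,round(u,1),round(v,1),'zoom',round((u-240)*4),round((v-40)*3.7))
cv2.imwrite('pics/s4z.png',cv2.resize(s['img'][125:185,320:400,::-1],None,fx=10,fy=10,interpolation=cv2.INTER_CUBIC))
cv2.imwrite('pics/w4z.png',cv2.resize(c['img'][220:370,200:400,::-1],None,fx=4,fy=4,interpolation=cv2.INTER_CUBIC))
```

```text
[0.47358306 0.32708672 0.00535658] 3.912243711408384e-05 [[-2.198e-01 -9.387e-01 -2.656e-01  4.060e-01]
 [ 9.755e-01 -2.113e-01 -6.030e-02  3.127e-01]
 [ 5.000e-04 -2.724e-01  9.622e-01  1.794e-01]
 [ 0.000e+00  0.000e+00  0.000e+00  1.000e+00]]
0 [280.7 239.8]
0.01 [280.6 246.3]
0.02 [280.5 253.6]
0.025 [280.5 257.5]
0.03 [280.5 261.7]
0.04 [280.3 270.9]
0.05 [280.2 281.3]
0.08 [279.7 323.8]
0 352.0 159.4 zoom 448 442
0.01 352.3 157.2 zoom 449 434
0.02 352.7 155.0 zoom 451 425
0.025 352.8 153.9 zoom 451 421
0.03 353.0 152.7 zoom 452 417
0.04 353.4 150.5 zoom 453 409
0.05 353.7 148.2 zoom 455 400
0.08 354.8 141.2 zoom 459 374
```

View pics/s4z.png

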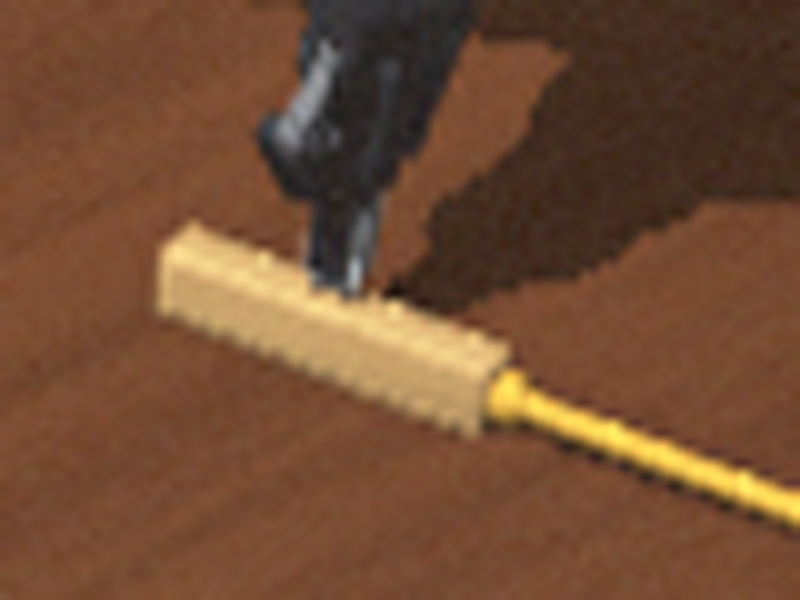

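View pics/w4z.png

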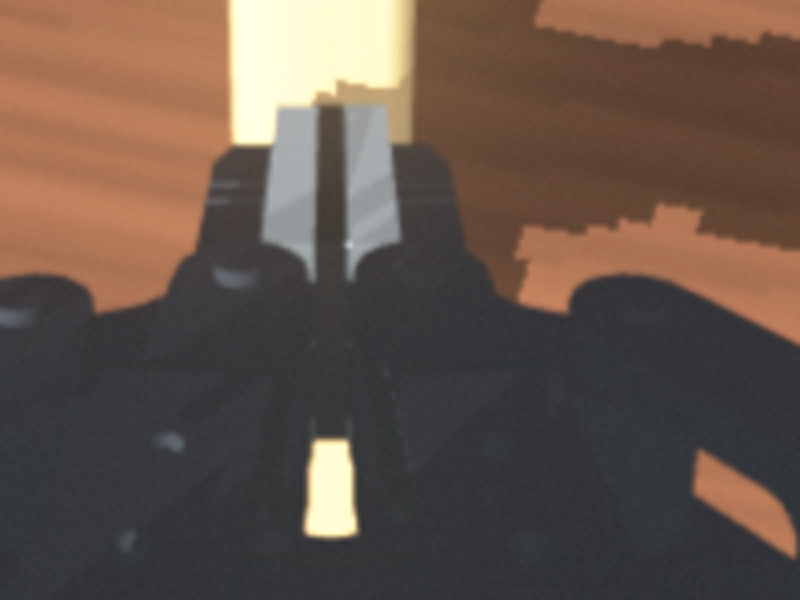

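Run:
```python
from h import *
c=camera('wrist'); o=get_obs()
from scipy.spatial.transform import Rotation as R
r=R.from_euler('xyz',o["tcp_rot"],degrees=True)
for w in (0,.008,.011):
  for y in(0,-.01,-.02,-.03): print(w,y,np.round(proj(c,o['ee_pos']+r.apply([0,y,w])),1))
s=camera('scene')
for n,q in(('w',(282,246)),):pass
print(tri(ray(c,282,246),ray(s,320+34.5,125+29)))
```

```text
0 0 [280.7 239.9]
0 -0.01 [280.6 246.4]
0 -0.02 [280.6 253.6]
0 -0.03 [280.5 261.7]
0.008 0 [280.7 227.3]
0.008 -0.01 [280.6 233.2]
0.008 -0.02 [280.6 239.8]
0.008 -0.03 [280.5 247.2]
0.011 0 [280.7 222.5]
0.011 -0.01 [280.6 228.2]
0.011 -0.02 [280.6 234.5]
0.011 -0.03 [280.5 241.6]
(array([0.47271942, 0.33064287, 0.0261787 ]), [np.float64(0.005183532963212438), np.float64(0.005183532963212409)])
```

Call:
play_rows(
  moves=[
    [[0,0,0],[0,0,0],100],
    [[0,0,0],[0,0,0],100],
    [[0,0,0],[0,0,0],100],
    [[0,0,0],[0,0,0],100],
    [[0,0,0],[0,0,0],100],
  ],
)

```text
time: 6.35
ee_pos: [0.4736, 0.3271, 0.0054]
tcp_rot: [-90.0, -0.0, 102.6]
wrist_force: [1.0, -0.1, 0.4]
opening: 0.0721
```

Call:
play_rows(
  moves=[
    [[0,0,0],[0,0.005,0],100],
    [[0,0,0],[0,0.01,0],100],
    [[0,0,0],[0,0.015,0],100],
    [[0,0,0],[0,0.02,0],100],
    [[0,0,0],[0,0.02,0],100],
  ],
)

```text
time: 6.85
ee_pos: [0.4731, 0.3267, -0.0157]
tcp_rot: [-89.9, 0.0, 102.6]
wrist_force: [-0.3, -0.7, -0.5]
opening: 0.0856
```

```bash
python3 -c "
from h import *
rel([.474,0.3255,-.024],102.5)
for n in ('wrist','scene'):
  c=camera(n);cv2.imwrite('pics/%s5.png'%n,c['img'][:,:,::-1])
cv2.imwrite('pics/s5z.png',cv2.resize(c['img'][100:200,300:440,::-1],None,fx=5,fy=5,interpolation=cv2.INTER_CUBIC))
"
```

```text
pos [ 0.4731  0.3267 -0.0157] rot [-8.9920e+01  3.0000e-02  1.0259e+02] shift [-0.0014  0.0083 -0.0007] turn [-0.08  0.09 -0.03] t 6.85 q [34.6  9.9 -8.5 71.7  0.  22. ] F [-0.3 -0.7 -0.5] op 0.0856
```

View pics/wrist5.png

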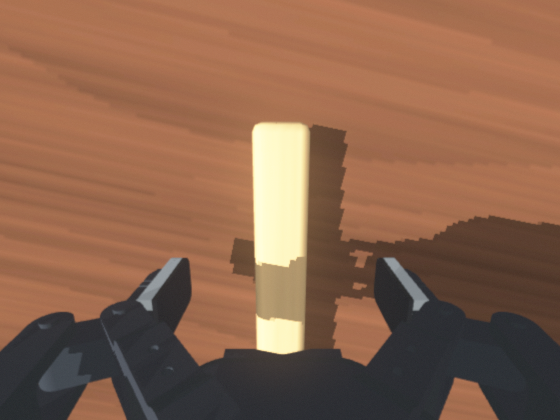

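View pics/s5z.png

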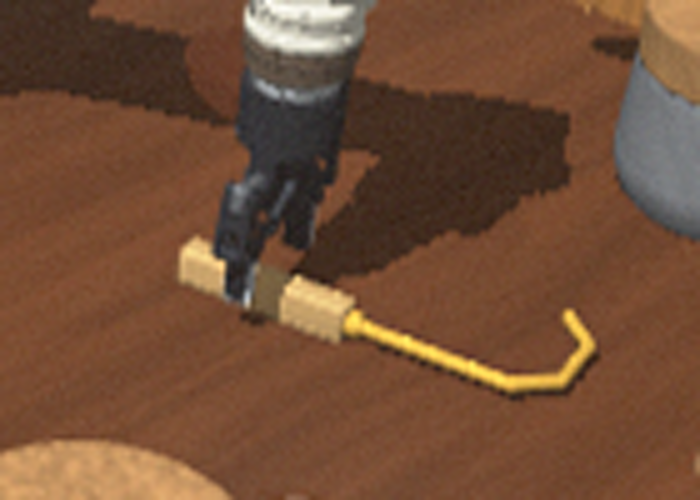

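Call:
play_rows(
  moves=[
    [[0,0,0],[0,0.004,0],100],
    [[0,0,0],[0,0.009,0],100],
    [[0,0,0],[0,0.009,0],60],
    [[0,0,0],[0,0.009,0],20],
    [[0,0,0],[0,0.009,0],0],
  ],
  grip_force=80,
)

```text
time: 7.45
ee_pos: [0.4737, 0.3272, -0.0235]
tcp_rot: [-90.0, -0.0, 102.6]
wrist_force: [-0.4, -0.4, 0.4]
opening: 0.0439
```

Call:
play_rows(
  moves=[
    [[0,0,0],[0,0,0],0],
    [[0,0,0],[0,0,0],0],
    [[0,0,0],[0,0,0],0],
    [[0,0,0],[0,0,0],0],
    [[0,0,0],[0,0,0],0],
  ],
  grip_force=80,
)

```text
time: 7.95
ee_pos: [0.4739, 0.3273, -0.0231]
tcp_rot: [-90.0, -0.0, 102.6]
wrist_force: [-0.2, -1.3, 5.9]
opening: 0.0225
```

```bash
python3 -c "
from h import *
rel([.474,0.3255,-.024],102.5)
for n in ('wrist','scene'):
  c=camera(n);cv2.imwrite('pics/%s6.png'%n,c['img'][:,:,::-1])
cv2.imwrite('pics/s6z.png',cv2.resize(c['img'][100:200,300:440,::-1],None,fx=5,fy=5,interpolation=cv2.INTER_CUBIC))
"
```

```text
pos [ 0.4739  0.3273 -0.0231] rot [-9.0040e+01 -2.0000e-02  1.0259e+02] shift [-0.0018  0.0009  0.0003] turn [0.04 0.09 0.02] t 7.95 q [34.6 10.1 -9.1 70.8 -0.  22. ] F [-0.2 -1.3  5.9] op 0.0225
```

View pics/wrist6.png

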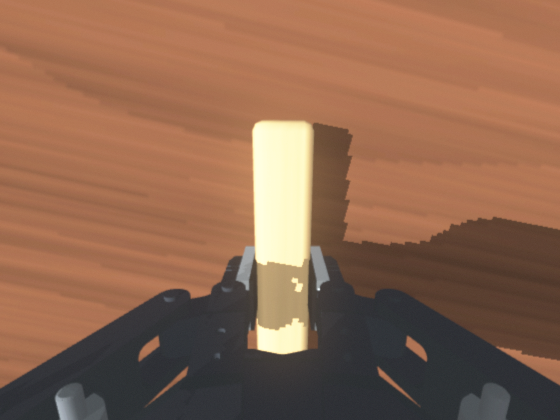

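View pics/s6z.png

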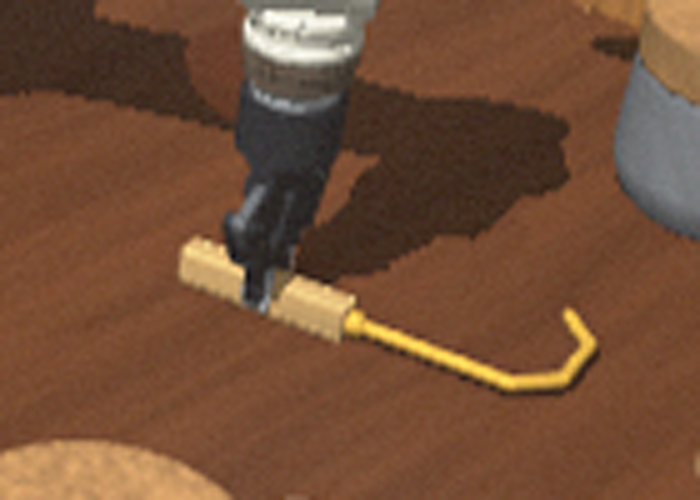

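Call:
play_rows(
  moves=[
    [[0,0,0],[0,-0.01,0],0],
    [[0,0,0],[0,-0.03,0],0],
    [[0,0,0],[0,-0.06,0],0],
    [[0,0,0],[0,-0.095,0],0],
    [[0,0,0],[0,-0.125,0],0],
  ],
  grip_force=100,
)

```text
time: 8.55
ee_pos: [0.4733, 0.327, 0.1031]
tcp_rot: [-90.0, 0.0, 102.6]
wrist_force: [-0.0, 0.1, -1.3]
opening: 0.0219
```

Call:
play_rows(
  moves=[
    [[0,0,0],[0,-0.025,0],0],
    [[0,0,0],[0,-0.04,0],0],
    [[0,0,0],[0,-0.05,0],0],
    [[0,0,0],[0,-0.05,0],0],
    [[0,0,0],[0,-0.05,0],0],
  ],
)

```text
time: 9.05
ee_pos: [0.4733, 0.3269, 0.1505]
tcp_rot: [-89.9, 0.0, 102.6]
wrist_force: [-0.6, -0.5, -2.3]
opening: 0.0222
```

```bash
python3 -c "
from h import *
rel([.606,-0.049,.152],84)
c=camera('scene');cv2.imwrite('pics/s7.png',c['img'][:,:,::-1])
"
```

```text
pos [0.4733 0.3269 0.1505] rot [-8.9940e+01  2.0000e-02  1.0259e+02] shift [-0.3958 -0.0014 -0.0475] turn [-0.06 18.59 -0.03] t 9.05 q [34.6  7.8  7.6 89.9  0.  22. ] F [-0.6 -0.5 -2.3] op 0.0222
```

View pics/s7.png

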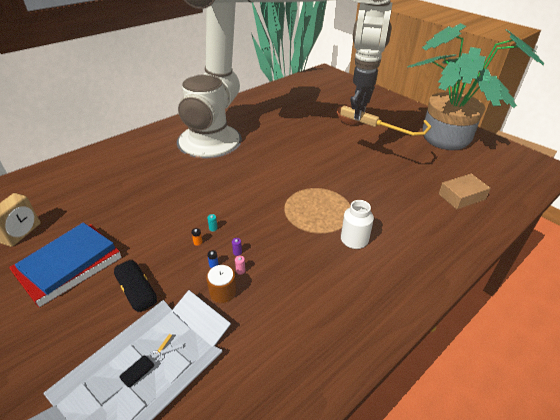

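```bash
python3 -c "
from h import *
rel([.601,-0.0325,.152],84)
"
```

```text
pos [0.4732 0.3268 0.1501] rot [-8.9900e+01  4.0000e-02  1.0259e+02] shift [-0.3785 -0.0017 -0.0464] turn [-0.09 18.59 -0.06] t 9.1 q [34.6  7.8  7.6 89.9 -0.  22. ] F [-0.1 -0.2 -2.3] op 0.0221
```

Call:
play_rows(
  moves=[
    [[0,1,0],[-0.01,0,0],0],
    [[0,3,0],[-0.03,0,-0.004],0],
    [[0,5,0],[-0.06,0,-0.008],0],
    [[0,7,0],[-0.1,0,-0.014],0],
    [[0,9,0],[-0.14,0,-0.02],0],
  ],
)

```text
time: 9.6
ee_pos: [0.5235, 0.193, 0.1506]
tcp_rot: [-89.9, 0.0, 93.5]
wrist_force: [0.6, 0.0, -2.5]
opening: 0.0218
```

```bash
python3 -c "
from h import *
rel([.601,-0.0325,.152],84)
"
```

```text
pos [0.5235 0.193  0.1506] rot [-8.994e+01  3.000e-02  9.351e+01] shift [-0.2298 -0.0013 -0.0635] turn [-0.06  9.51 -0.03] t 9.6 q [20.2  5.4  5.  89.7 -0.  16.7] F [ 0.6  0.  -2.5] op 0.0218
```

Call:
play_rows(
  moves=[
    [[0,2,0],[-0.035,0,-0.01],0],
    [[0,4,0],[-0.07,0,-0.02],0],
    [[0,6,0],[-0.105,0,-0.03],0],
    [[0,8,0],[-0.135,0,-0.04],0],
    [[0,9.5,0],[-0.16,0,-0.048],0],
  ],
)

```text
time: 10.1
ee_pos: [0.5815, 0.0357, 0.1506]
tcp_rot: [-89.9, 0.0, 83.9]
wrist_force: [0.9, -0.1, -1.4]
opening: 0.0219
```

Call:
play_rows(
  moves=[
    [[0,0,0],[-0.02,0,-0.004],0],
    [[0,0,0],[-0.04,0,-0.004],0],
    [[0,0,0],[-0.055,0,-0.004],0],
    [[0,0,0],[-0.065,0,-0.004],0],
    [[0,0,0],[-0.065,0,-0.004],0],
  ],
)

```text
time: 10.6
ee_pos: [0.5785, -0.028, 0.1512]
tcp_rot: [-90.0, 0.0, 84.0]
wrist_force: [0.6, 0.3, -1.6]
opening: 0.0224
```

```bash
python3 -c "
from h import *
rel([.601,-0.0325,.152],84)
s=camera('scene');cv2.imwrite('pics/s8.png',cv2.resize(s['img'][60:260,280:480,::-1],None,fx=3,fy=3))
c=camera('top');cv2.imwrite('pics/t8.png',cv2.resize(c['img'][140:260,160:320,::-1],None,fx=5,fy=5))
"
```

```text
pos [ 0.5785 -0.028   0.1512] rot [-8.998e+01  1.000e-02  8.400e+01] shift [-0.0021 -0.0008 -0.0228] turn [-0.02 -0.   -0.01] t 10.6 q [-2.8  8.3  8.2 90.  -0.   3.2] F [ 0.6  0.3 -1.6] op 0.0224
```

View pics/s8.png

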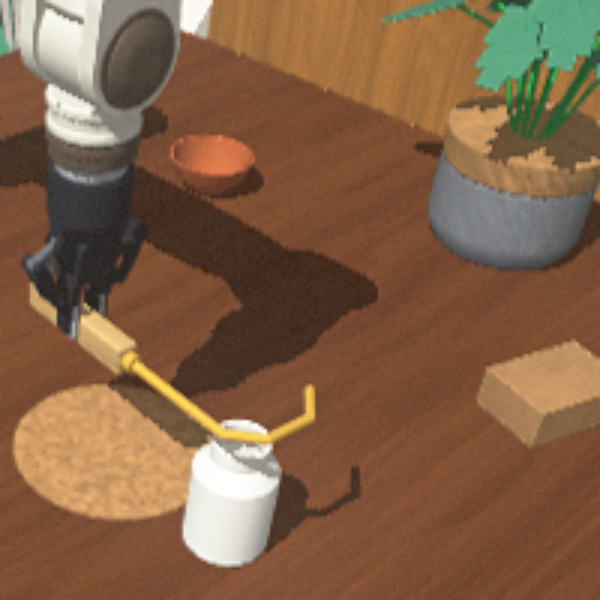

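View pics/t8.png

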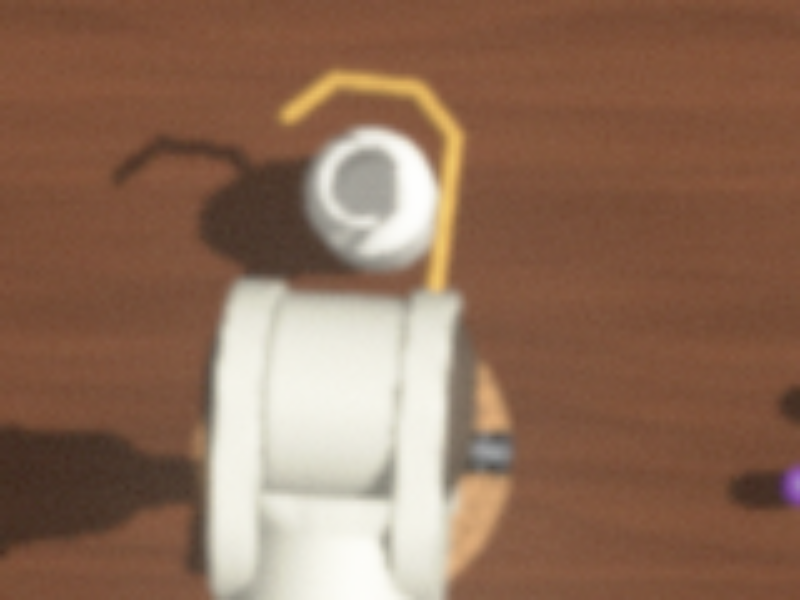

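Run:
```python
from h import *
t=camera("top");s=camera("scene")
for a,b in (((463,133),(220,433)),((420,84),(268,440)),((336,78),(312,417)),((287,118),(310,388))):
    p,r=tri(ray(t,a[0]/5+160-.4,a[1]/5+140-.4),ray(s,b[0]/3+280-.33,b[1]/3+60-.33)); print(p.round(4),round(r[0],4))
# expected
o=get_obs();x,y=o['ee_pos'][:2];th=np.radians(o['tcp_rot'][2]-90)
for q in((198,0),(225,27),(225,79),(198,106)): print(x+(q[0]*np.cos(th)-q[1]*np.sin(th))/1e3,y+(q[0]*np.sin(th)+q[1]*np.cos(th))/1e3)
```

```text
[ 0.7781 -0.0559  0.1949] 0.0001
[ 0.8092 -0.0285  0.1919] 0.0006
[0.8136 0.0253 0.1909] 0.0004
[0.7877 0.0556 0.192 ] 0.0005
0.7758301083907226 -0.0464528893734039
0.8054492655696619 -0.022355056939566922
0.8107660968056865 0.02937241453940288
0.7866682643718494 0.05899157171834224
```

Call:
play_rows(
  moves=[
    [[0,0,0],[0,0,-0.008],0],
    [[0,0,0],[0,0,-0.016],0],
    [[0,0,0],[0,0.01,-0.022],0],
    [[0,0,0],[0,0.03,-0.022],0],
    [[0,0,0],[0,0.05,-0.022],0],
  ],
)

```text
time: 11.3
ee_pos: [0.6014, -0.0291, 0.0999]
tcp_rot: [-90.0, 0.0, 84.1]
wrist_force: [-1.2, 0.1, -2.7]
opening: 0.022
```

```bash
python3 -c "
from h import *
rel([.601,-0.0325,-.014],84)
s=camera('scene');cv2.imwrite('pics/s9.png',cv2.resize(s['img'][60:260,280:480,::-1],None,fx=3,fy=3))
c=camera('top');cv2.imwrite('pics/t9.png',cv2.resize(c['img'][140:260,160:320,::-1],None,fx=5,fy=5))
"
```

```text
pos [ 0.6014 -0.0291  0.0999] rot [-89.99   0.    84.1 ] shift [-0.0034  0.1139 -0.    ] turn [-0.01  0.1  -0.  ] t 11.3 q [-2.8 11.3  6.  84.7  0.   3.1] F [-1.2  0.1 -2.7] op 0.022
```

View pics/s9.png

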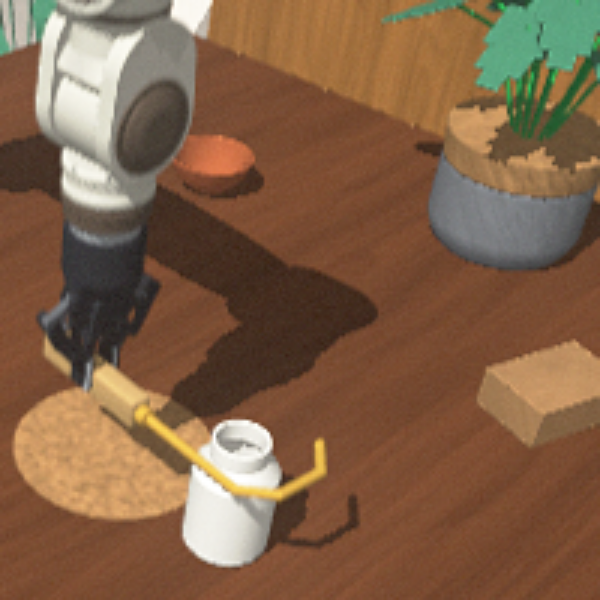

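View pics/t9.png

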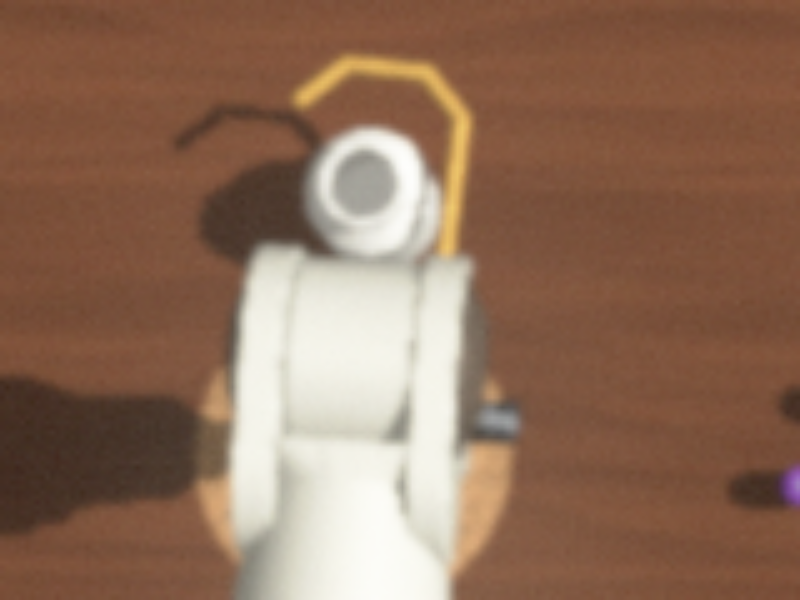

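Clear of the jar all round (the crook's opening faces the jar from behind). Lowering the rest.

Call:
play_rows(
  moves=[
    [[0,0,0],[0,0.025,0],0],
    [[0,0,0],[0,0.055,0],0],
    [[0,0,0],[0,0.085,0],0],
    [[0,0,0],[0,0.105,0],0],
    [[0,0,0],[0,0.114,0],0],
  ],
)

```text
time: 11.9
ee_pos: [0.6, -0.0291, -0.0144]
tcp_rot: [-89.9, 0.0, 84.1]
wrist_force: [-1.1, -0.0, -1.7]
opening: 0.0221
```

Run:
```python
from h import *
rel([.601,-0.0325,-.014],84)
s=camera('scene');cv2.imwrite('pics/s10.png',cv2.resize(s['img'][60:260,280:480,::-1],None,fx=3,fy=3))
c=camera('top');cv2.imwrite('pics/t10.png',cv2.resize(c['img'][140:260,160:320,::-1],None,fx=5,fy=5))
```

```text
pos [ 0.6    -0.0291 -0.0144] rot [-8.986e+01  1.000e-02  8.410e+01] shift [-0.0033 -0.0004 -0.0014] turn [-0.14  0.1  -0.01] t 11.9 q [-2.8 13.3 -4.4 72.5 -0.   3.1] F [-1.1 -0.  -1.7] op 0.0221
```

View pics/s10.png

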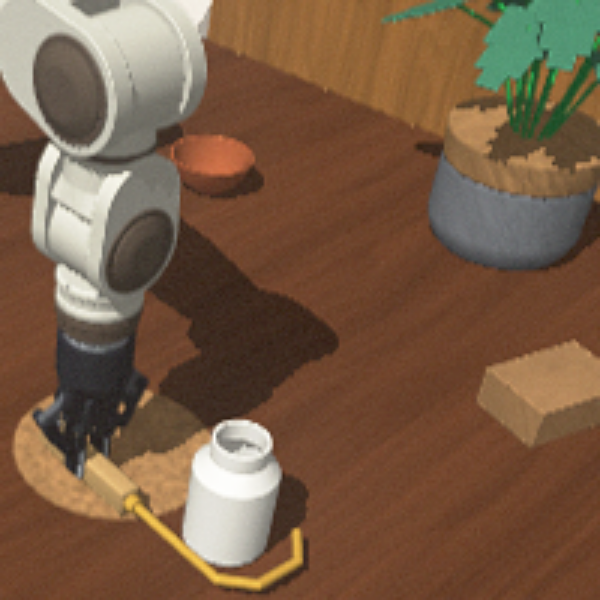

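View pics/t10.png

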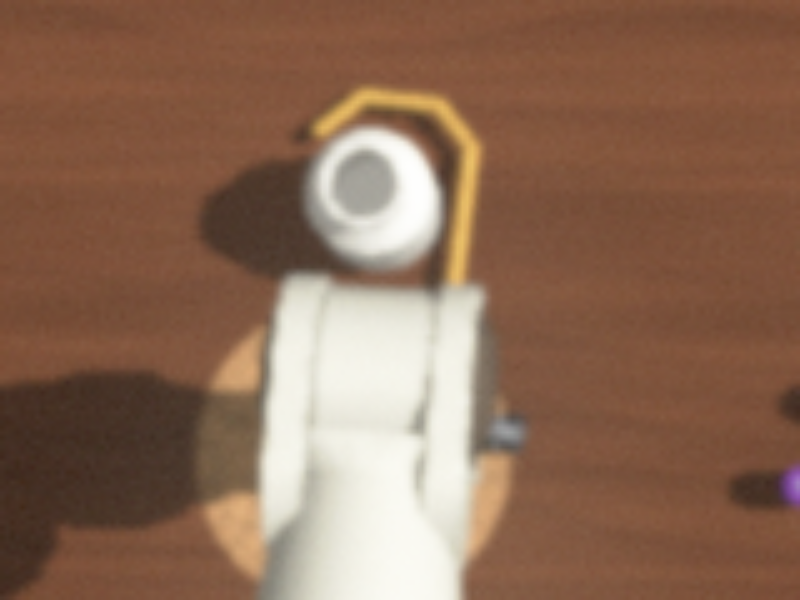

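Call:
play_rows(
  moves=[
    [[0,0,0],[0.003,0,0.004],0],
    [[0,0,0],[0.006,0,0.01],0],
    [[0,0,0],[0.009,0,0.016],0],
    [[0,0,0],[0.01,0,0.023],0],
    [[0,0,0],[0.01,0,0.03],0],
  ],
)

```text
time: 12.5
ee_pos: [0.5714, -0.0158, -0.0122]
tcp_rot: [-90.0, -0.0, 84.1]
wrist_force: [0.4, 0.9, -2.2]
opening: 0.0222
```

Call:
play_rows(
  moves=[
    [[0,0,0],[0,0,0.007],0],
    [[0,0,0],[0,0,0.014],0],
    [[0,0,0],[0,0,0.021],0],
    [[0,0,0],[0,0,0.028],0],
    [[0,0,0],[0,0,0.035],0],
  ],
)

```text
time: 13.0
ee_pos: [0.5368, -0.0126, -0.0125]
tcp_rot: [-90.0, 0.0, 84.1]
wrist_force: [3.7, 0.6, -2.5]
opening: 0.0221
```

Run:
```python
from h import *
rel([.402,-0.004,-.014],84)
s=camera('scene');cv2.imwrite('pics/s11.png',cv2.resize(s['img'][60:260,280:480,::-1],None,fx=3,fy=3))
c=camera('top');cv2.imwrite('pics/t11.png',cv2.resize(c['img'][140:260,160:320,::-1],None,fx=5,fy=5))
```

```text
pos [ 0.5368 -0.0126 -0.0125] rot [-9.003e+01  1.000e-02  8.408e+01] shift [-0.0053  0.0015  0.135 ] turn [ 0.03  0.08 -0.01] t 13.0 q [ -1.3   4.6 -14.   71.4  -0.    4.6] F [ 3.7  0.6 -2.5] op 0.0221
```

View pics/s11.png

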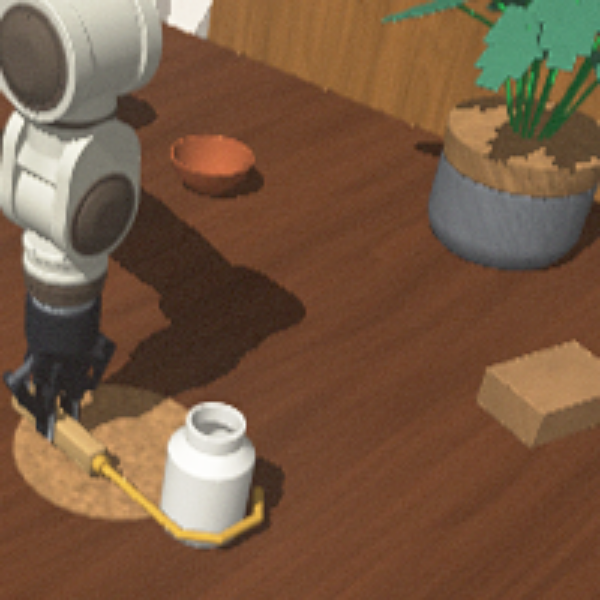

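View pics/t11.png

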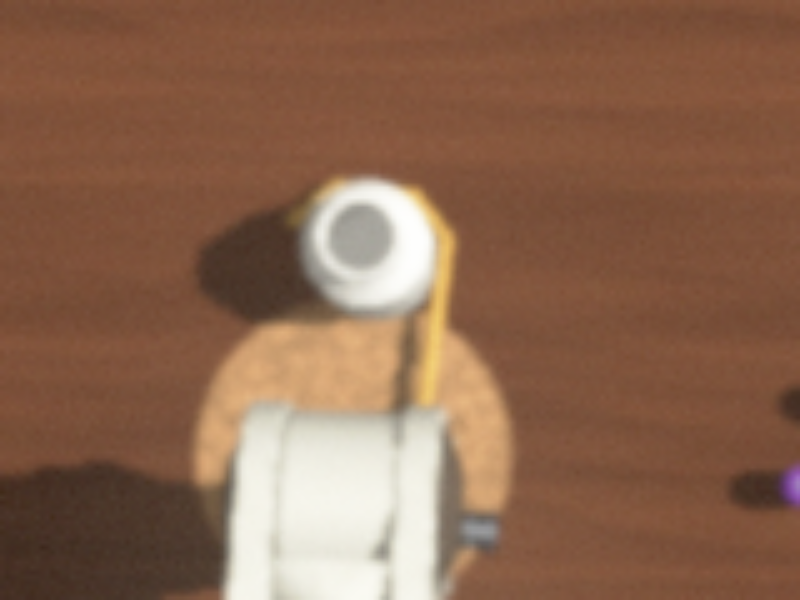

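Call:
play_rows(
  moves=[
    [[0,0,0],[0,0,0.009],0],
    [[0,0,0],[0,0,0.018],0],
    [[0,0,0],[0,0,0.027],0],
    [[0,0,0],[0,0,0.036],0],
    [[0,0,0],[0,0,0.045],0],
  ],
)

```text
time: 13.6
ee_pos: [0.4915, -0.0078, -0.0126]
tcp_rot: [-90.0, 0.0, 84.1]
wrist_force: [4.1, -0.4, -1.3]
opening: 0.0218
```

Call:
play_rows(
  moves=[
    [[0,0,0],[0,0,0.009],0],
    [[0,0,0],[0,0,0.018],0],
    [[0,0,0],[0,0,0.027],0],
    [[0,0,0],[0,0,0.036],0],
    [[0,0,0],[0,0,0.045],0],
  ],
)

```text
time: 14.1
ee_pos: [0.4469, -0.0032, -0.0126]
tcp_rot: [-90.0, -0.0, 84.1]
wrist_force: [3.4, -0.3, -2.2]
opening: 0.0218
```

Run:
```python
from h import *
rel([.402,-0.004,-.014],84)
s=camera('scene');cv2.imwrite('pics/s12.png',cv2.resize(s['img'][60:260,240:440,::-1],None,fx=3,fy=3))
c=camera('top');cv2.imwrite('pics/t12.png',cv2.resize(c['img'][160:280,160:320,::-1],None,fx=5,fy=5))
```

```text
pos [ 0.4469 -0.0032 -0.0126] rot [-90.01  -0.    84.09] shift [-0.0054  0.0014  0.0445] turn [0.01 0.09 0.  ] t 14.1 q [ -0.4  -7.8 -26.1  71.7   0.    5.5] F [ 3.4 -0.3 -2.2] op 0.0218
```

View pics/s12.png

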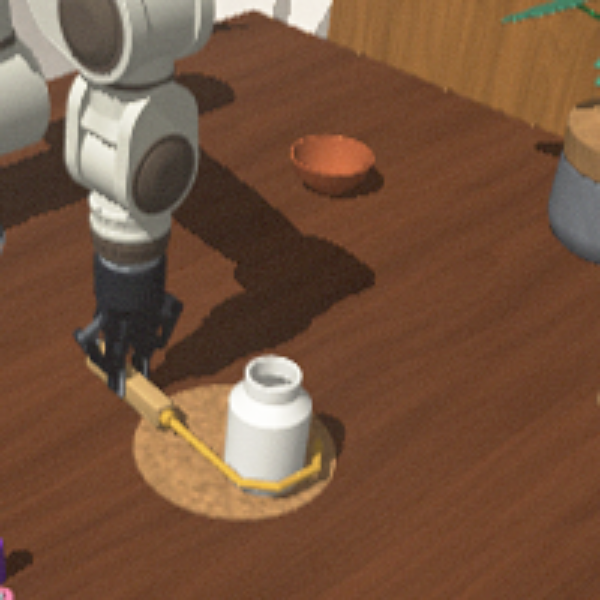

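View pics/t12.png

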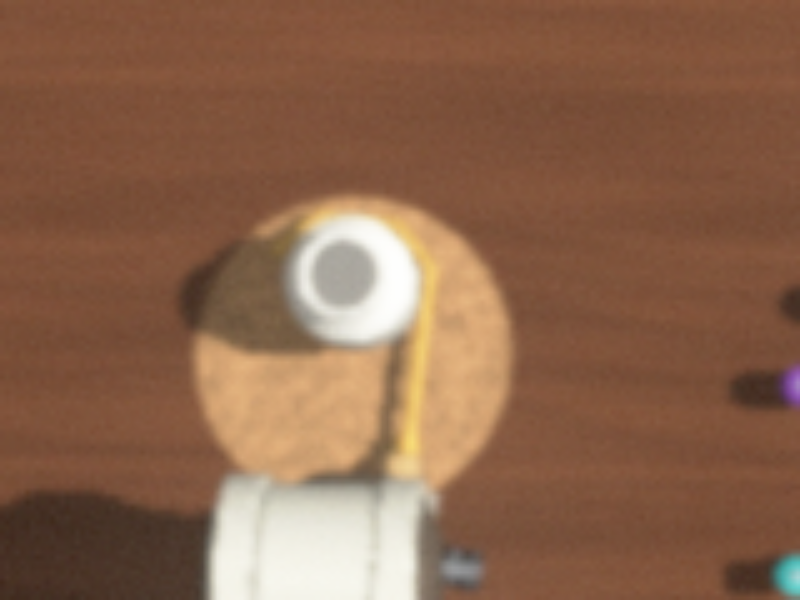

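Call:
play_rows(
  moves=[
    [[0,0,0],[0,0,0.009],0],
    [[0,0,0],[-0.001,0,0.018],0],
    [[0,0,0],[-0.002,0,0.027],0],
    [[0,0,0],[-0.003,0,0.035],0],
    [[0,0,0],[-0.003,0,0.042],0],
  ],
)

```text
time: 14.7
ee_pos: [0.4048, -0.002, -0.0126]
tcp_rot: [-90.0, 0.0, 84.1]
wrist_force: [4.1, -0.1, -1.3]
opening: 0.022
```

Call:
play_rows(
  moves=[
    [[0,0,0],[0,0,0],0],
    [[0,0,0],[0,0,0],0],
    [[0,0,0],[0,0,0],0],
    [[0,0,0],[0,0,0],0],
    [[0,0,0],[0,0,0],0],
  ],
)

```text
time: 15.2
ee_pos: [0.4054, -0.0019, -0.0128]
tcp_rot: [-90.0, 0.0, 84.1]
wrist_force: [-1.2, -0.4, -1.1]
opening: 0.0221
```

Run:
```python
from h import *
rel([.402,-0.004,-.014],84)
s=camera('scene');cv2.imwrite('pics/s13.png',cv2.resize(s['img'][110:250,240:400,::-1],None,fx=4,fy=4,interpolation=cv2.INTER_CUBIC))
c=camera('top');cv2.imwrite('pics/t13.png',cv2.resize(c['img'][160:280,160:320,::-1],None,fx=5,fy=5,interpolation=cv2.INTER_CUBIC))
```

```text
pos [ 0.4054 -0.0019 -0.0128] rot [-89.97   0.    84.1 ] shift [-0.0024  0.0012  0.0032] turn [-0.03  0.1  -0.  ] t 15.2 q [ -0.3 -13.8 -31.2  72.6   0.    5.6] F [-1.2 -0.4 -1.1] op 0.0221
```

View pics/s13.png

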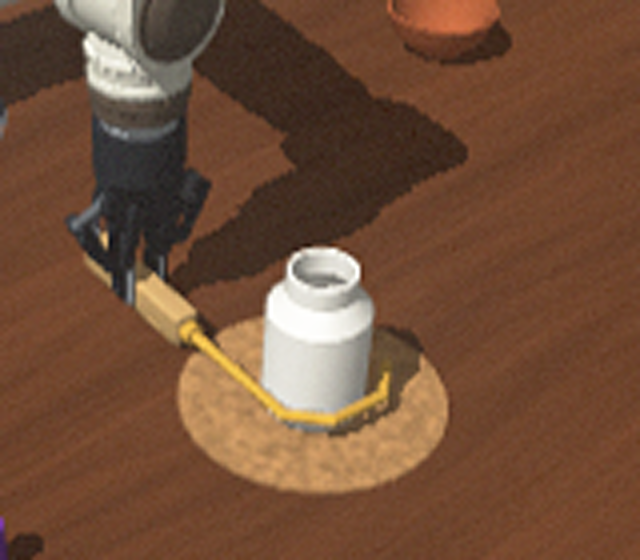

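View pics/t13.png

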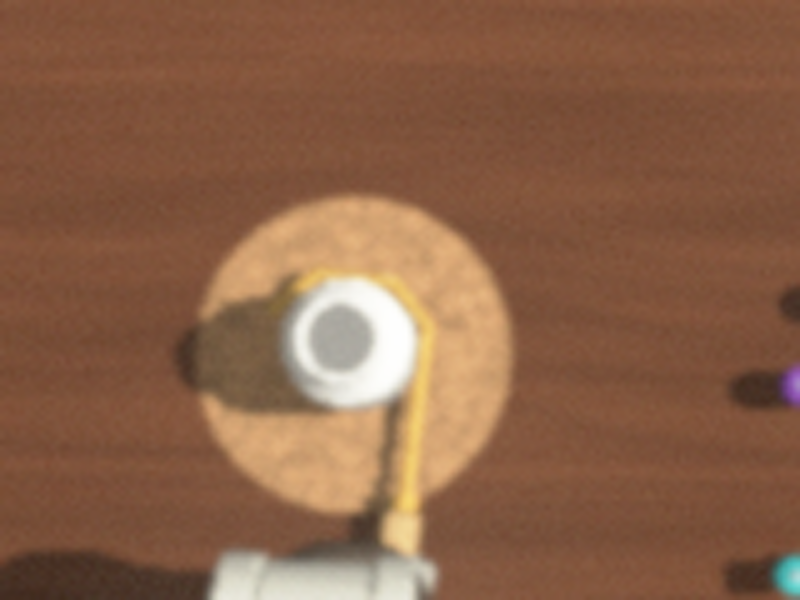

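Run:
```python
from h import *
t=camera("top");s=camera("scene")
print(tri(ray(t,341/5-.4+160,338/5-.4+160),ray(s,324/4-.37+240,270/4-.37+110)))
rel([.402,-0.004,-.014],84)
```

```text
(array([0.58980778, 0.02379333, 0.13485074]), [np.float64(0.0005277518476394923), np.float64(0.0005277518476395286)])
pos [ 0.4055 -0.0019 -0.0127] rot [-89.99   0.    84.09] shift [-0.0024  0.0013  0.0033] turn [-0.01  0.09 -0.  ] t 15.4 q [ -0.3 -13.8 -31.2  72.6   0.    5.6] F [-0.3  0.1 -1.8] op 0.022
```

Call:
play_rows(
  moves=[
    [[0,0,0],[0,0,-0.003],0],
    [[0,0,0],[0,0,-0.006],0],
    [[0,0,0],[0,0.004,-0.008],0],
    [[0,0,0],[0,0.008,-0.008],0],
    [[0,0,0],[0,0.0095,-0.008],0],
  ],
)

```text
time: 15.9
ee_pos: [0.413, -0.0028, -0.0229]
tcp_rot: [-89.9, 0.0, 84.1]
wrist_force: [0.1, 0.4, -2.4]
opening: 0.0221
```

Call:
play_rows(
  moves=[
    [[0,0,0],[0,0,0],0],
    [[0,0,0],[0,0,0],40],
    [[0,0,0],[0,0,0],70],
    [[0,0,0],[0,0,0],100],
    [[0,0,0],[0,0,0],100],
  ],
)

```text
time: 16.4
ee_pos: [0.4136, -0.0028, -0.0219]
tcp_rot: [-90.0, -0.0, 84.1]
wrist_force: [0.1, 0.1, -0.0]
opening: 0.0761
```

Call:
play_rows(
  moves=[
    [[0,0,0],[0,0,0],100],
    [[0,0,0],[0,0,0],100],
    [[0,0,0],[0,0,0],100],
    [[0,0,0],[0,0,0],100],
    [[0,0,0],[0,0,0],100],
  ],
)

```text
time: 16.9
ee_pos: [0.4135, -0.0028, -0.0221]
tcp_rot: [-90.0, -0.0, 84.1]
wrist_force: [0.4, 0.5, -1.0]
opening: 0.0856
```

Call:
play_rows(
  moves=[
    [[0,0,0],[0,-0.02,0],100],
    [[0,0,0],[0,-0.06,0],100],
    [[0,0,0],[0,-0.11,0],100],
    [[0,0,0],[0,-0.16,0],100],
    [[0,0,0],[0,-0.21,0],100],
  ],
)

```text
time: 17.4
ee_pos: [0.4131, -0.0027, 0.1899]
tcp_rot: [-90.0, -0.0, 84.1]
wrist_force: [1.1, 0.1, -0.4]
opening: 0.0852
```

Run:
```python
from h import *
rel([.40,-0.25,.2],0)
s=camera('scene');cv2.imwrite('pics/s14.png',cv2.resize(s['img'][110:250,240:400,::-1],None,fx=4,fy=4,interpolation=cv2.INTER_CUBIC))
c=camera('wrist');cv2.imwrite('pics/w14.png',c['img'][:,:,::-1])
```

```text
pos [ 0.4131 -0.0027  0.1899] rot [-90.01  -0.    84.09] shift [-0.2473 -0.0101 -0.0125] turn [1.000e-02 8.409e+01 1.000e-02] t 17.4 q [ -0.4 -13.8  -8.7  95.1   0.    5.5] F [ 1.1  0.1 -0.4] op 0.0852
```

View pics/s14.png

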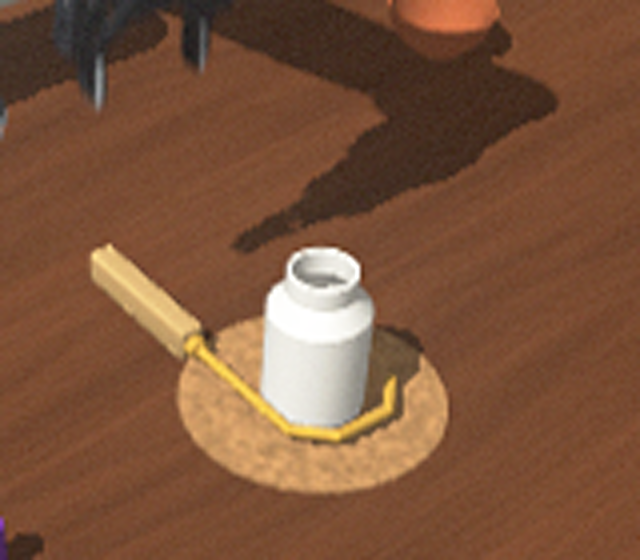

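View pics/w14.png

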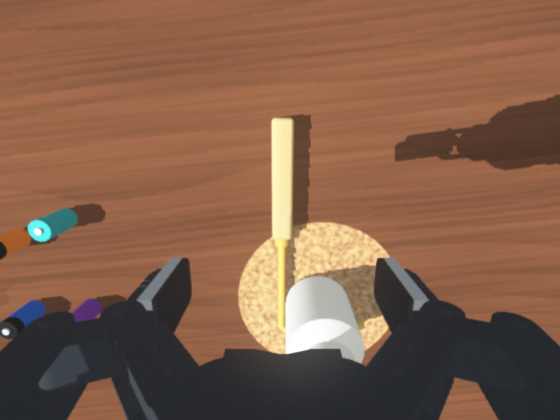

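Call:
play_rows(
  moves=[
    [[0,8.4,0],[-0.03,0,0],100],
    [[0,16.8,0],[-0.065,0,0],90],
    [[0,25.2,0],[-0.1,0,0],80],
    [[0,33.6,0],[-0.14,0,-0.005],70],
    [[0,42,0],[-0.18,0,-0.01],60],
  ],
  grip_force=40,
)

```text
time: 18.0
ee_pos: [0.4046, -0.1843, 0.1878]
tcp_rot: [-90.0, -0.0, 41.8]
wrist_force: [1.4, 0.1, -0.2]
opening: 0.0517
```

Run:
```python
from h import *
rel([.458,-0.335,.14],0)
```

```text
pos [ 0.4046 -0.1843  0.1878] rot [-9.002e+01 -1.000e-02  4.176e+01] shift [-0.0605  0.0478 -0.148 ] turn [1.000e-02 4.176e+01 2.000e-02] t 18.0 q [-24.5  -9.6  -5.5  94.2   0.   23.7] F [ 1.4  0.1 -0.2] op 0.0517
```

Call:
play_rows(
  moves=[
    [[0,8.4,0],[-0.012,0.005,-0.03],60],
    [[0,16.8,0],[-0.025,0.015,-0.06],60],
    [[0,25.2,0],[-0.04,0.03,-0.09],60],
    [[0,33.6,0],[-0.05,0.04,-0.12],60],
    [[0,41.8,0],[-0.06,0.048,-0.148],60],
  ],
)

```text
time: 18.5
ee_pos: [0.4596, -0.3342, 0.1385]
tcp_rot: [-90.0, 0.1, -0.1]
wrist_force: [0.3, 0.5, 0.4]
opening: 0.0514
```

Call:
play_rows(
  moves=[
    [[0,0,0],[0,0,0],60],
    [[0,0,0],[0,0,0],60],
    [[0,0,0],[0,0,0],60],
    [[0,0,0],[0,0,0],60],
    [[0,0,0],[0,0,0],60],
  ],
)

```text
time: 19.0
ee_pos: [0.4597, -0.3324, 0.1406]
tcp_rot: [-90.0, -0.0, 0.4]
wrist_force: [0.5, 1.0, -0.1]
opening: 0.0516
```

Run:
```python
from h import *
rel([.458,-0.344,.14],0)
c=camera('wrist');cv2.imwrite('pics/w15.png',c['img'][:,:,::-1])
import pickle;pickle.dump(c,open('w15.pkl','wb'))
```

```text
pos [ 0.4597 -0.3324  0.1406] rot [-9.003e+01 -5.000e-02  3.600e-01] shift [-0.0017  0.0006 -0.0116] turn [0.03 0.36 0.05] t 19.0 q [-35.9   6.5   5.   88.5   0.   53.8] F [ 0.5  1.  -0.1] op 0.0516
```

View pics/w15.png

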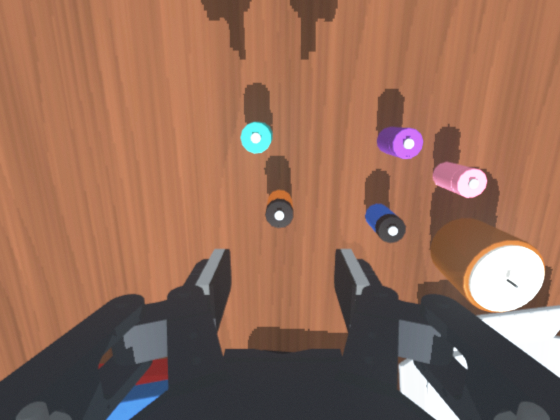

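Run:
```python
from h import *
import pickle
c=pickle.load(open('w15.pkl','rb'));s=camera('scene')
for n,q in(('or',(279.5,214)),('bl',(391.5,230.5)),('tq',(256,138)),('cand',(506,276)),('pur',(408,144))): print(n,onz(c,*q,.05))
rel([.458,-0.344,.14],0)
```

```text
or [ 0.45723701 -0.34293171  0.05      ]
bl [ 0.55900421 -0.35778119  0.05      ]
tq [ 0.43722982 -0.27674893  0.05      ]
cand [ 0.6724121 -0.4026825  0.05     ]
pur [ 0.56481852 -0.28064061  0.05      ]
pos [ 0.4597 -0.3325  0.1404] rot [-9.002e+01 -4.000e-02  3.400e-01] shift [-0.0017  0.0004 -0.0115] turn [0.02 0.34 0.04] t 19.1 q [-35.9   6.5   5.1  88.5   0.   53.8] F [ 0.7  0.5 -1.8] op 0.0513
```

Call:
play_rows(
  moves=[
    [[0,0,0],[-0.002,0,-0.006],60],
    [[0,0,0],[-0.002,0.02,-0.011],60],
    [[0,0,0],[-0.002,0.05,-0.011],60],
    [[0,0,0],[-0.002,0.08,-0.011],60],
    [[0,0,0],[-0.002,0.105,-0.011],60],
  ],
)

```text
time: 19.6
ee_pos: [0.4571, -0.344, 0.0333]
tcp_rot: [-90.0, 0.0, 0.3]
wrist_force: [0.3, -0.2, -0.1]
opening: 0.0512
```

Run:
```python
from h import *
rel([.4575,-0.3435,-.008],0)
c=camera('wrist');cv2.imwrite('pics/w16.png',c['img'][:,:,::-1])
import pickle;pickle.dump(c,open('w16.pkl','wb'))
```

```text
pos [ 0.4571 -0.344   0.0333] rot [-8.998e+01  3.000e-02  2.900e-01] shift [0.0004 0.0413 0.0005] turn [-0.02  0.29 -0.03] t 19.6 q [-37.    8.1  -5.   76.9  -0.   52.7] F [ 0.3 -0.2 -0.1] op 0.0512
```

View pics/w16.png

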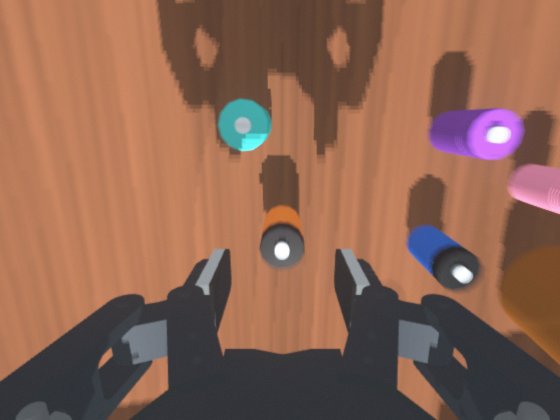

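Run:
```python
from h import *
import pickle
a=pickle.load(open('w15.pkl','rb'));b=pickle.load(open('w16.pkl','rb'))
print(tri(ray(a,279.5,215),ray(b,282,250)), onz(b,282,250,.05))
```

```text
(array([ 0.45702931, -0.34683329,  0.04038116]), [np.float64(0.00015451925755216407), np.float64(0.00015451925755207853)]) [ 0.45686157 -0.34266814  0.05      ]
```

Call:
play_rows(
  moves=[
    [[0,0,0],[0,0.015,0],60],
    [[0,0,0],[0,0.03,0],60],
    [[0,0,0],[0,0.041,0],60],
    [[0,0,0],[0,0.041,0],60],
    [[0,0,0],[0,0.041,0],40],
  ],
)

```text
time: 20.15
ee_pos: [0.4578, -0.344, -0.0058]
tcp_rot: [-90.0, -0.0, 0.3]
wrist_force: [-0.6, 1.2, 1.0]
opening: 0.0382
```

Call:
play_rows(
  moves=[
    [[0,0,0],[0,0,0],20],
    [[0,0,0],[0,0,0],0],
    [[0,0,0],[0,0,0],0],
    [[0,0,0],[0,0,0],0],
    [[0,0,0],[0,0,0],0],
  ],
)

```text
time: 20.65
ee_pos: [0.458, -0.3442, -0.0053]
tcp_rot: [-90.1, -0.1, 0.3]
wrist_force: [-0.2, 0.5, 5.7]
opening: 0.0245
```

Run:
```python
from h import *
rel([.4575,-0.3435,-.008],0)
c=camera('wrist');cv2.imwrite('pics/w17.png',c['img'][:,:,::-1])
s=camera('scene');cv2.imwrite('pics/s17.png',cv2.resize(s['img'][140:290,140:300,::-1],None,fx=4,fy=4,interpolation=cv2.INTER_CUBIC))
```

```text
pos [ 0.458  -0.3442 -0.0053] rot [-9.005e+01 -6.000e-02  2.900e-01] shift [-0.0005  0.0027  0.0008] turn [0.05 0.29 0.06] t 20.65 q [-36.9   9.1  -8.2  72.6  -0.   52.8] F [-0.2  0.5  5.7] op 0.0245
```

View pics/w17.png

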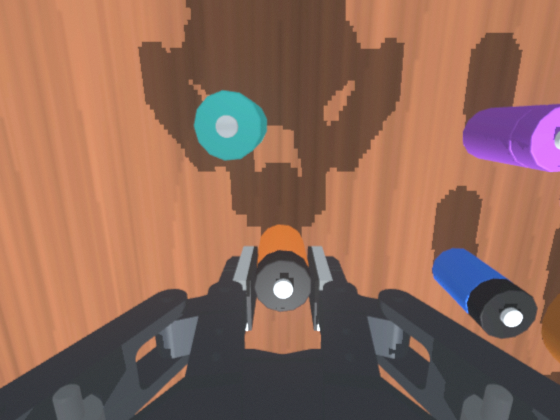

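View pics/s17.png

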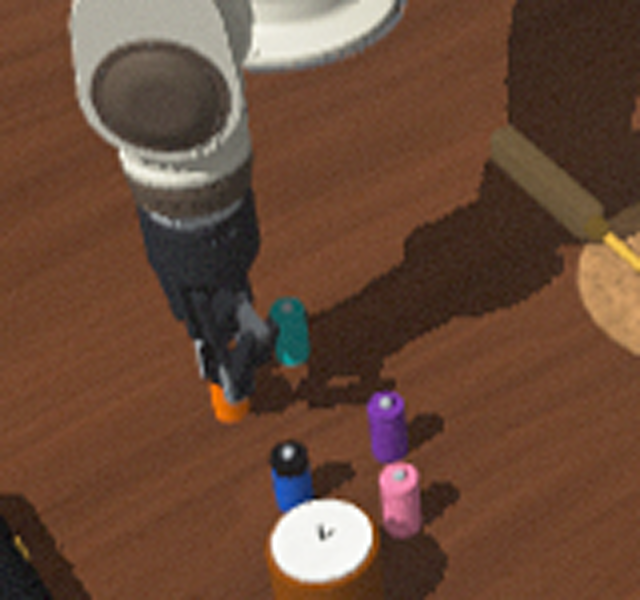

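Call:
play_rows(
  moves=[
    [[0,0,0],[0,-0.01,0],0],
    [[0,0,0],[0,-0.04,0],0],
    [[0,0,0],[0,-0.085,0],0],
    [[0,0,0],[0,-0.13,0],0],
    [[0,0,0],[0,-0.175,0],0],
  ],
  grip_force=40,
)

```text
time: 21.25
ee_pos: [0.4573, -0.3436, 0.1711]
tcp_rot: [-90.0, -0.0, 0.3]
wrist_force: [0.7, -0.4, -0.3]
opening: 0.0245
```

Call:
play_rows(
  moves=[
    [[0,0,0],[0.015,-0.01,0.035],0],
    [[0,0,0],[0.03,-0.015,0.075],0],
    [[0,0,0],[0.045,-0.015,0.12],0],
    [[0,0,0],[0.06,-0.015,0.16],0],
    [[0,0,0],[0.08,-0.015,0.2],0],
  ],
)

```text
time: 21.75
ee_pos: [0.5366, -0.1418, 0.1847]
tcp_rot: [-90.0, -0.0, 0.3]
wrist_force: [1.0, -0.6, -0.6]
opening: 0.0245
```

Run:
```python
from h import *
rel([.590,0.024,.18],0)
```

```text
pos [ 0.5366 -0.1418  0.1847] rot [-9.001e+01 -4.000e-02  2.800e-01] shift [0.0542 0.0047 0.1655] turn [0.01 0.28 0.04] t 21.75 q [-14.8   5.3   8.7  93.3   0.   74.9] F [ 1.  -0.6 -0.6] op 0.0245
```

Call:
play_rows(
  moves=[
    [[0,0,0],[0.013,0,0.04],0],
    [[0,0,0],[0.026,0,0.08],0],
    [[0,0,0],[0.04,0,0.12],0],
    [[0,0.2,0],[0.05,0,0.15],0],
    [[0,0.2,0],[0.054,0,0.1655],0],
  ],
)

```text
time: 22.25
ee_pos: [0.5901, 0.0248, 0.1839]
tcp_rot: [-90.0, 0.0, 0.2]
wrist_force: [-0.2, -0.4, 0.6]
opening: 0.0245
```

Call:
play_rows(
  moves=[
    [[0,0,0],[0,0,0],0],
    [[0,0,0],[0,0,0],0],
    [[0,0,0],[0,0,0],0],
    [[0,0,0],[0,0,0],0],
    [[0,0,0],[0,0,0],0],
  ],
)

```text
time: 22.75
ee_pos: [0.5896, 0.0214, 0.1841]
tcp_rot: [-90.0, -0.0, 0.0]
wrist_force: [0.2, 0.1, -0.8]
opening: 0.0246
```

Run:
```python
from h import *
rel([.590,0.024,.18],0)
import pickle
c=camera('wrist');cv2.imwrite('pics/w18.png',c['img'][:,:,::-1]);pickle.dump(c,open('w18.pkl','wb'))
s=camera('scene');cv2.imwrite('pics/s18.png',cv2.resize(s['img'][90:240,240:400,::-1],None,fx=4,fy=4,interpolation=cv2.INTER_CUBIC))
```

```text
pos [0.5896 0.0214 0.1841] rot [-9.e+01 -1.e-02  2.e-02] shift [0.0004 0.0041 0.0026] turn [0.   0.02 0.01] t 22.75 q [ 2.1 10.2 14.1 93.8 -0.  92.1] F [ 0.2  0.1 -0.8] op 0.0246
```

View pics/w18.png

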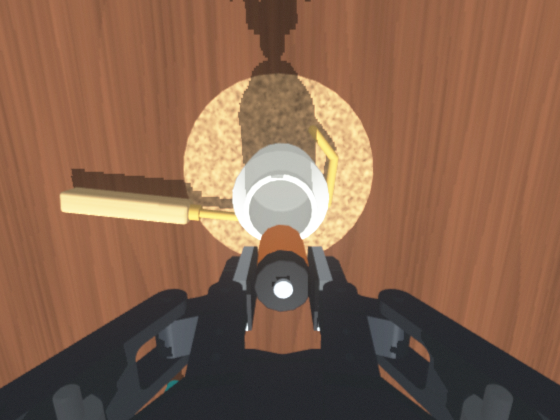

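View pics/s18.png

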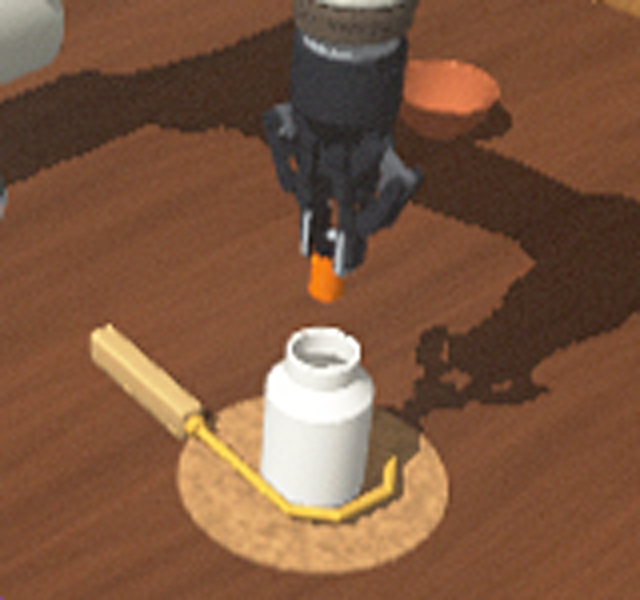

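Run:
```python
from h import *
import pickle
c=pickle.load(open('w18.pkl','rb'));s=camera('scene')
print('mouth w',onz(c,280,208,.134))
print('tri',tri(ray(c,280,208),ray(s,240+324/4-.4,90+349/4-.4)))
zt=.1841+.0555
print('bat top',onz(c,283,288,zt))
m=onz(c,280,208,.134)
# rim ellipse check
for r in(.024,.028):
  print(r,[np.round(proj(c,m+np.array([r*np.cos(a),r*np.sin(a),0]))) for a in(0,np.pi/2,np.pi,-np.pi/2)])
b=onz(c,283,288,zt);b[2]-=.05
print('bottom',[np.round(proj(c,b+np.array([.013*np.cos(a),.013*np.sin(a),0]))) for a in(0,np.pi/2,np.pi,-np.pi/2)])
cv2.imwrite('pics/w18z.png',cv2.resize(c['img'][140:320,200:360,::-1],None,fx=3.3,fy=3.3,interpolation=cv2.INTER_CUBIC))
```

```text
mouth w [0.58780594 0.02786216 0.134     ]
tri (array([0.58755372, 0.02735363, 0.13283336]), [np.float64(0.0002987579709668357), np.float64(0.00029875797096673066)])
bat top [0.58982976 0.02195134 0.2396    ]
0.024 [array([312., 208.]), array([280., 176.]), array([248., 208.]), array([280., 238.])]
0.028 [array([317., 208.]), array([280., 171.]), array([243., 208.]), array([280., 243.])]
bottom [array([305., 244.]), array([283., 222.]), array([261., 243.]), array([283., 264.])]
```

View pics/w18z.png

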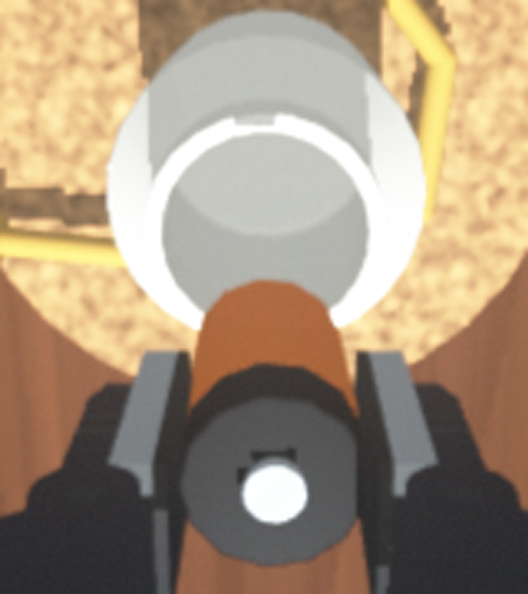

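Call:
play_rows(
  moves=[
    [[0,0,0],[-0.0015,0.005,0.004],0],
    [[0,0,0],[-0.0015,0.025,0.004],0],
    [[0,0,0],[-0.0015,0.045,0.004],0],
    [[0,0,0],[-0.0015,0.062,0.004],0],
    [[0,0,0],[-0.0015,0.07,0.004],0],
  ],
)

```text
time: 23.4
ee_pos: [0.5873, 0.0265, 0.1118]
tcp_rot: [-90.0, 0.1, 0.1]
wrist_force: [0.3, -0.2, -0.6]
opening: 0.0245
```

Run:
```python
from h import *
rel([.588,0.0255,.112],0)
c=camera('wrist')
cv2.imwrite('pics/w19z.png',cv2.resize(c['img'][140:320,200:360,::-1],None,fx=3.3,fy=3.3,interpolation=cv2.INTER_CUBIC))
s=camera('scene');cv2.imwrite('pics/s19.png',cv2.resize(s['img'][90:240,240:400,::-1],None,fx=4,fy=4,interpolation=cv2.INTER_CUBIC))
```

```text
pos [0.5873 0.0265 0.1118] rot [-90.     0.14   0.1 ] shift [ 0.0007 -0.0002 -0.001 ] turn [ 0.    0.1  -0.14] t 23.4 q [ 2.6  9.5  5.2 85.9  0.  92.5] F [ 0.3 -0.2 -0.6] op 0.0245
```

View pics/w19z.png

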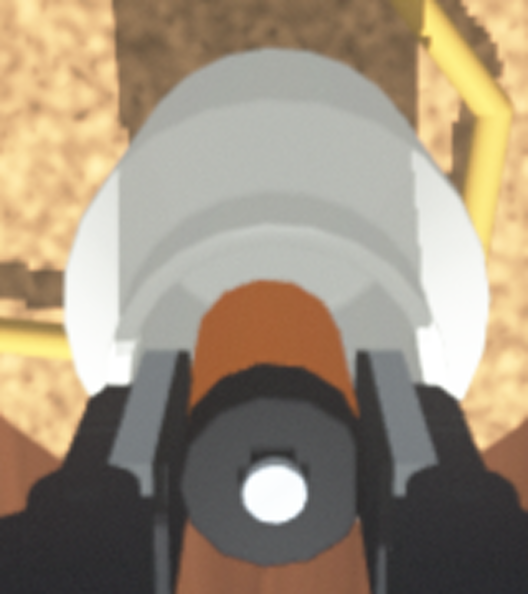

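View pics/s19.png

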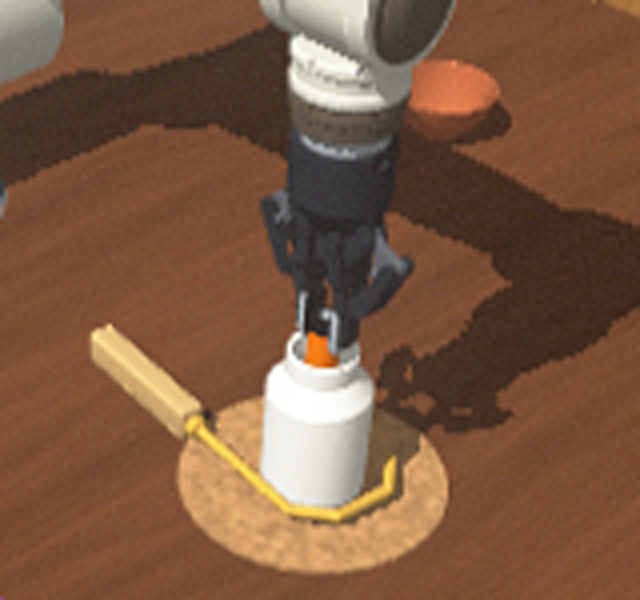

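Call:
play_rows(
  moves=[
    [[0,0,0],[0,0,0],60],
    [[0,0,0],[0,0,0],60],
    [[0,0,0],[0,0,0],60],
    [[0,0,0],[0,0,0],60],
    [[0,0,0],[0,0,0],60],
  ],
)

```text
time: 24.0
ee_pos: [0.5884, 0.0263, 0.1142]
tcp_rot: [-90.0, -0.0, 0.1]
wrist_force: [0.0, 0.1, -1.0]
opening: 0.0513
```

Call:
play_rows(
  moves=[
    [[0,0,0],[0,-0.01,0],60],
    [[0,0,0],[0,-0.025,0],60],
    [[0,0,0],[0,-0.045,0],60],
    [[0,0,0],[0,-0.065,0],60],
    [[0,0,0],[0,-0.075,0],60],
  ],
)

```text
time: 24.5
ee_pos: [0.5888, 0.0263, 0.1915]
tcp_rot: [-90.0, -0.2, 0.1]
wrist_force: [-1.0, 0.3, -0.2]
opening: 0.051
```

Run:
```python
from h import *
rel([.559,-0.358,.14],0)
c=camera('wrist');cv2.imwrite('pics/w20.png',c['img'][:,:,::-1])
```

```text
pos [0.5888 0.0263 0.1915] rot [-89.99  -0.15   0.09] shift [-0.0306  0.0513 -0.3843] turn [-0.01  0.09  0.15] t 24.5 q [ 2.6 10.1 14.8 94.5  0.  92.5] F [-1.   0.3 -0.2] op 0.051
```

View pics/w20.png

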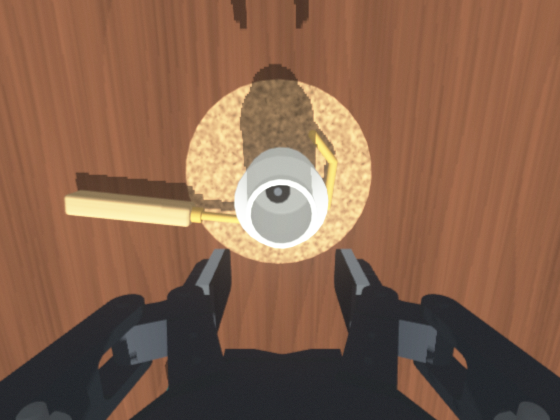

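Call:
play_rows(
  moves=[
    [[0,0,0],[-0.004,0,-0.035],60],
    [[0,0,0],[-0.008,0,-0.08],60],
    [[0,0,0],[-0.012,0,-0.125],60],
    [[0,0,0],[-0.016,0,-0.17],60],
    [[0,0,0],[-0.02,0,-0.215],60],
  ],
)

```text
time: 25.05
ee_pos: [0.568, -0.1904, 0.1884]
tcp_rot: [-90.0, 0.0, 0.1]
wrist_force: [0.7, -0.0, 0.3]
opening: 0.0515
```

Call:
play_rows(
  moves=[
    [[0,0,0],[-0.002,0,-0.045],60],
    [[0,0,0],[-0.004,0.01,-0.09],60],
    [[0,0,0],[-0.006,0.025,-0.13],60],
    [[0,0,0],[-0.008,0.04,-0.155],60],
    [[0,0,0],[-0.01,0.05,-0.165],60],
  ],
)

```text
time: 25.55
ee_pos: [0.5578, -0.3559, 0.1364]
tcp_rot: [-89.9, 0.1, -0.0]
wrist_force: [0.4, -0.2, 0.2]
opening: 0.0513
```

Call:
play_rows(
  moves=[
    [[0,0,0],[0,0,0],60],
    [[0,0,0],[0,0,0],60],
    [[0,0,0],[0,0,0],60],
    [[0,0,0],[0,0,0],60],
    [[0,0,0],[0,0,0],60],
  ],
)

```text
time: 26.05
ee_pos: [0.5594, -0.3531, 0.1398]
tcp_rot: [-90.0, -0.1, 0.2]
wrist_force: [-1.5, -0.1, -0.2]
opening: 0.0514
```

Run:
```python
from h import *
rel([.559,-0.358,.034],0)
c=camera('wrist');cv2.imwrite('pics/w21.png',c['img'][:,:,::-1])
import pickle;pickle.dump(c,open('w21.pkl','wb'))
```

```text
pos [ 0.5594 -0.3531  0.1398] rot [-9.004e+01 -6.000e-02  1.600e-01] shift [-0.0005  0.1058 -0.0049] turn [0.04 0.16 0.06] t 26.05 q [-32.3  19.9  20.8  90.9   0.   57.6] F [-1.5 -0.1 -0.2] op 0.0514
```

View pics/w21.png

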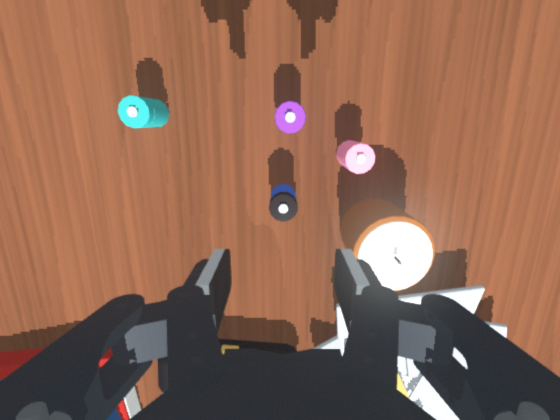

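Call:
play_rows(
  moves=[
    [[0,8,0],[0,0,-0.005],55],
    [[0,16,0],[0,0,-0.005],55],
    [[0,24,0],[0,0,-0.005],55],
    [[0,32,0],[0,0,-0.005],55],
    [[0,40,0],[0,0,-0.005],55],
  ],
)

```text
time: 26.6
ee_pos: [0.559, -0.3586, 0.1391]
tcp_rot: [-90.0, -0.0, -40.2]
wrist_force: [-0.3, 0.3, 1.0]
opening: 0.0468
```

Call:
play_rows(
  moves=[
    [[0,8,0],[0,0,0],55],
    [[0,16,0],[0,0,0],55],
    [[0,24,0],[0,0,0],55],
    [[0,30,0],[0,0,0],55],
    [[0,30,0],[0,0,0],55],
  ],
)

```text
time: 27.1
ee_pos: [0.559, -0.3585, 0.1391]
tcp_rot: [-90.0, -0.0, -70.0]
wrist_force: [0.6, -0.4, 0.0]
opening: 0.047
```

Run:
```python
from h import *
import pickle
a=pickle.load(open('w21.pkl','rb')); print(onz(a,283,207.5,.05))
rel([.559,-0.358,.034],-70)
c=camera('wrist');cv2.imwrite('pics/w22.png',c['img'][:,:,::-1])
pickle.dump(c,open('w22.pkl','wb'))
```

```text
[ 0.56001408 -0.35732252  0.05      ]
pos [ 0.559  -0.3585  0.1391] rot [-8.999e+01 -1.000e-02 -6.997e+01] shift [-0.0005  0.1051  0.0002] turn [-0.01  0.03  0.01] t 27.1 q [-32.7  20.3  21.3  91.    0.  127.3] F [ 0.6 -0.4  0. ] op 0.047
```

View pics/w22.png

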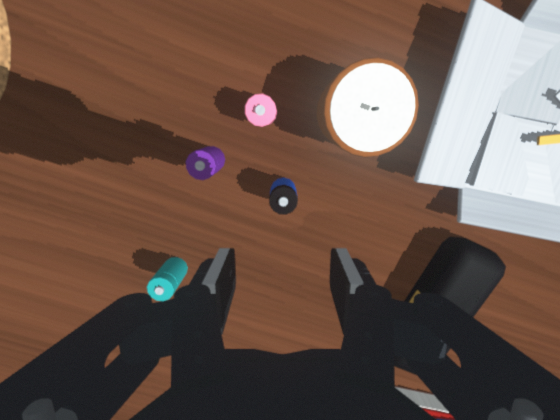

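Run:
```python
from h import *
import pickle
a=pickle.load(open('w22.pkl','rb')); 
for q in((283,200.5),(200,165),(260,110)):print(onz(a,*q,.05))
rel([.5595,-0.3585,.034],-70)
```

```text
[ 0.56047213 -0.35797498  0.05      ]
[ 0.56542496 -0.28093239  0.05      ]
[ 0.62518766 -0.31432522  0.05      ]
pos [ 0.559  -0.3586  0.1391] rot [-8.999e+01 -1.000e-02 -6.976e+01] shift [1.000e-04 1.051e-01 5.000e-04] turn [-0.01  0.24  0.01] t 27.15 q [-32.7  20.3  21.3  91.    0.  127.1] F [-1.5 -0.3 -0.3] op 0.0469
```

Call:
play_rows(
  moves=[
    [[0,0,0],[0,0.02,0.001],55],
    [[0,0,0],[0,0.05,0.001],55],
    [[0,0,0],[0,0.08,0.001],55],
    [[0,0,0],[0,0.1,0.001],55],
    [[0,0,0],[0,0.11,0.001],55],
  ],
)

```text
time: 27.65
ee_pos: [0.5589, -0.3577, 0.0266]
tcp_rot: [-90.1, 0.1, -69.7]
wrist_force: [-0.6, 0.6, -0.4]
opening: 0.047
```

Run:
```python
from h import *
rel([.560,-0.358,-.006],-70)
c=camera('wrist');cv2.imwrite('pics/w23.png',c['img'][:,:,::-1])
```

```text
pos [ 0.5589 -0.3577  0.0266] rot [-90.1    0.13 -69.74] shift [0.0007 0.0326 0.001 ] turn [ 0.1   0.26 -0.13] t 27.65 q [-32.6  20.8   9.5  78.9   0.  127.1] F [-0.6  0.6 -0.4] op 0.047
```

View pics/w23.png

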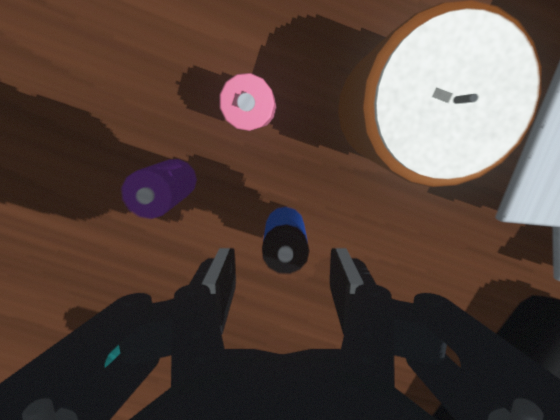

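Call:
play_rows(
  moves=[
    [[0,0,0],[0.001,0.012,0],55],
    [[0,0,0],[0.001,0.024,0],55],
    [[0,0,0],[0.001,0.033,0],55],
    [[0,0,0],[0.001,0.033,0],55],
    [[0,0,0],[0.001,0.033,0],40],
  ],
)

```text
time: 28.2
ee_pos: [0.5601, -0.3593, -0.0041]
tcp_rot: [-90.0, 0.0, -69.9]
wrist_force: [-0.5, 0.4, -0.6]
opening: 0.0348
```

Call:
play_rows(
  moves=[
    [[0,0,0],[0,0,0],20],
    [[0,0,0],[0,0,0],0],
    [[0,0,0],[0,0,0],0],
    [[0,0,0],[0,0,0],0],
    [[0,0,0],[0,0,0],0],
  ],
)

```text
time: 28.7
ee_pos: [0.5605, -0.3596, -0.0035]
tcp_rot: [-90.0, -0.0, -69.9]
wrist_force: [-0.8, 1.0, 4.2]
opening: 0.0244
```

Call:
play_rows(
  moves=[
    [[0,0,0],[0,-0.01,0],0],
    [[0,0,0],[0,-0.04,0],0],
    [[0,0,0],[0,-0.085,0],0],
    [[0,0,0],[0,-0.13,0],0],
    [[0,0,0],[0,-0.175,0],0],
  ],
)

```text
time: 29.2
ee_pos: [0.5597, -0.3591, 0.173]
tcp_rot: [-90.0, 0.0, -69.9]
wrist_force: [-0.2, -0.6, -0.7]
opening: 0.0243
```

Run:
```python
from h import *
rel([.588,0.0255,.185],-30)
c=camera('wrist');cv2.imwrite('pics/w24.png',c['img'][:,:,::-1])
```

```text
pos [ 0.5597 -0.3591  0.173 ] rot [-9.001e+01  1.000e-02 -6.991e+01] shift [-0.3514 -0.012   0.1587] turn [ 1.000e-02 -3.991e+01 -1.000e-02] t 29.2 q [-32.7  21.1  26.1  95.   -0.  127.2] F [-0.2 -0.6 -0.7] op 0.0243
```

View pics/w24.png

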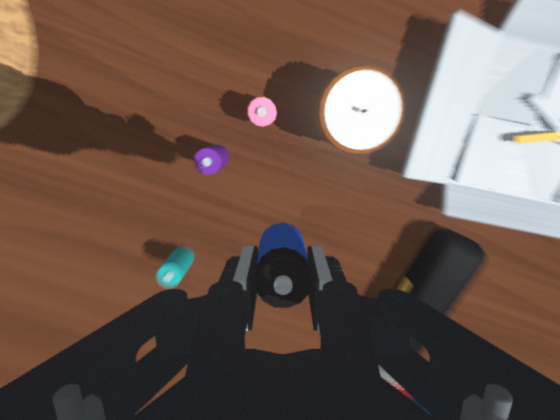

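Call:
play_rows(
  moves=[
    [[0,-8,0],[-0.03,-0.01,0.012],0],
    [[0,-16,0],[-0.065,-0.012,0.025],0],
    [[0,-24,0],[-0.1,-0.012,0.04],0],
    [[0,-32,0],[-0.135,-0.012,0.055],0],
    [[0,-40,0],[-0.17,-0.012,0.07],0],
  ],
)

```text
time: 29.75
ee_pos: [0.5672, -0.1742, 0.1831]
tcp_rot: [-90.0, 0.0, -29.6]
wrist_force: [0.5, 0.6, -1.0]
opening: 0.0244
```

Run:
```python
from h import *
rel([.588,0.0255,.185],0)
```

```text
pos [ 0.5672 -0.1742  0.1831] rot [-90.     0.   -29.59] shift [-0.0805 -0.0019  0.1839] turn [ -0.   -29.59  -0.  ] t 29.75 q [-17.1  10.7  14.5  93.8   0.  102.5] F [ 0.5  0.6 -1. ] op 0.0244
```

Call:
play_rows(
  moves=[
    [[0,-7,0],[-0.018,0,0.04],0],
    [[0,-14,0],[-0.036,0,0.08],0],
    [[0,-21,0],[-0.054,0,0.12],0],
    [[0,-28,0],[-0.07,0,0.155],0],
    [[0,-29.6,0],[-0.08,0,0.183],0],
  ],
)

```text
time: 30.25
ee_pos: [0.5891, 0.0252, 0.1832]
tcp_rot: [-90.0, -0.0, 0.0]
wrist_force: [1.1, -0.8, 0.1]
opening: 0.0245
```

Call:
play_rows(
  moves=[
    [[0,0,0],[0,0,0],0],
    [[0,0,0],[0,0,0],0],
    [[0,0,0],[0,0,0],0],
    [[0,0,0],[0,0,0],0],
    [[0,0,0],[0,0,0],0],
  ],
)

```text
time: 30.75
ee_pos: [0.5893, 0.0219, 0.183]
tcp_rot: [-90.0, -0.0, -0.4]
wrist_force: [-0.1, 0.6, -0.7]
opening: 0.0241
```

Run:
```python
from h import *
rel([.588,0.026,.113],0)
c=camera('wrist');cv2.imwrite('pics/w25.png',cv2.resize(c['img'][140:320,200:360,::-1],None,fx=3.3,fy=3.3,interpolation=cv2.INTER_CUBIC))
```

```text
pos [0.5893 0.0219 0.183 ] rot [-90.   -0.   -0.4] shift [-0.0014  0.07    0.0041] turn [ 0.  -0.4  0. ] t 30.75 q [ 2.1 10.2 13.9 93.7 -0.  92.5] F [-0.1  0.6 -0.7] op 0.0241
```

View pics/w25.png

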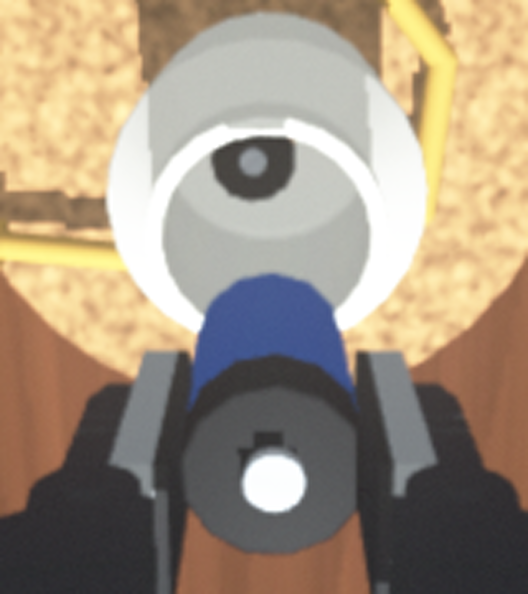

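Run:
```python
from h import *
c=camera('wrist'); print(onz(c,276,188.5,.056), onz(c,280.5,210,.134))
```

```text
[0.58302673 0.02702055 0.056     ] [0.58793246 0.02731258 0.134     ]
```

Call:
play_rows(
  moves=[
    [[0,0,0],[-0.001,0.005,0.004],0],
    [[0,0,0],[-0.001,0.025,0.004],0],
    [[0,0,0],[-0.001,0.045,0.004],0],
    [[0,0,0],[-0.001,0.062,0.004],0],
    [[0,0,0],[-0.001,0.069,0.004],0],
  ],
)

```text
time: 31.35
ee_pos: [0.5874, 0.027, 0.1117]
tcp_rot: [-90.0, 0.2, -0.3]
wrist_force: [0.1, -0.6, -2.1]
opening: 0.0246
```

Run:
```python
from h import *
rel([.588,0.0255,.112],0)
c=camera('wrist')
cv2.imwrite('pics/w26.png',cv2.resize(c['img'][140:320,200:360,::-1],None,fx=3.3,fy=3.3,interpolation=cv2.INTER_CUBIC))
```

```text
pos [0.5874 0.027  0.1117] rot [-90.     0.15  -0.31] shift [ 0.0006 -0.0003 -0.0015] turn [ 0.   -0.31 -0.15] t 31.35 q [ 2.6  9.5  5.2 85.9  0.  92.9] F [ 0.1 -0.6 -2.1] op 0.0246
```

View pics/w26.png

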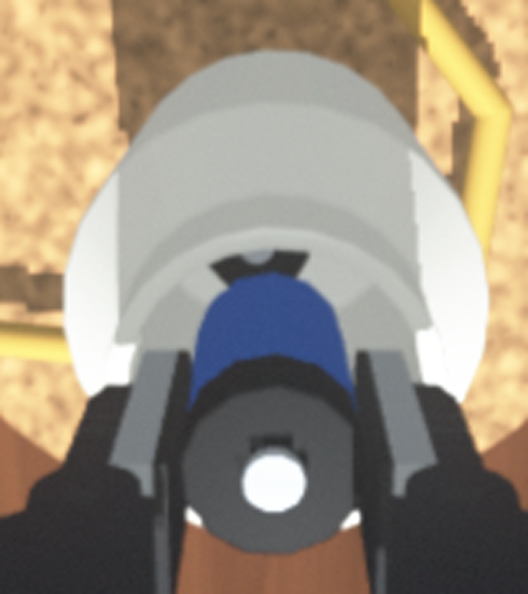

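Call:
play_rows(
  moves=[
    [[0,0,0],[0,0,0],60],
    [[0,0,0],[0,0,0],60],
    [[0,0,0],[0,0,0],60],
    [[0,0,0],[0,0,0],60],
    [[0,0,0],[0,0,0],60],
  ],
)

```text
time: 31.9
ee_pos: [0.5886, 0.0269, 0.1143]
tcp_rot: [-90.0, -0.0, -0.3]
wrist_force: [-0.6, -0.1, 0.5]
opening: 0.0513
```

Call:
play_rows(
  moves=[
    [[0,0,0],[0,-0.01,0],60],
    [[0,0,0],[0,-0.025,0],60],
    [[0,0,0],[0,-0.05,0],60],
    [[0,0,0],[0,-0.075,0],60],
    [[0,0,0],[0,-0.09,0],60],
  ],
)

```text
time: 32.4
ee_pos: [0.5888, 0.0269, 0.2069]
tcp_rot: [-90.0, -0.2, -0.3]
wrist_force: [1.2, 1.2, -0.8]
opening: 0.0512
```

Run:
```python
from h import *
rel([.588,0.0255,.112],0)
c=camera('wrist')
cv2.imwrite('pics/w27.png',cv2.resize(c['img'][120:300,200:360,::-1],None,fx=3.3,fy=3.3,interpolation=cv2.INTER_CUBIC))
s=camera('scene');cv2.imwrite('pics/s27.png',s['img'][:,:,::-1])
```

```text
pos [0.5888 0.0269 0.2069] rot [-89.99  -0.16  -0.31] shift [-0.0011  0.0949 -0.0014] turn [-0.01 -0.31  0.16] t 32.4 q [ 2.6 10.5 17.  96.3  0.  92.9] F [ 1.2  1.2 -0.8] op 0.0512
```

View pics/w27.png

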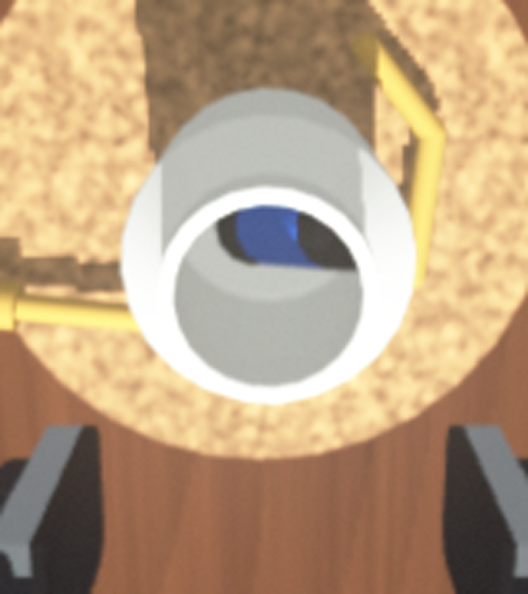

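View pics/s27.png

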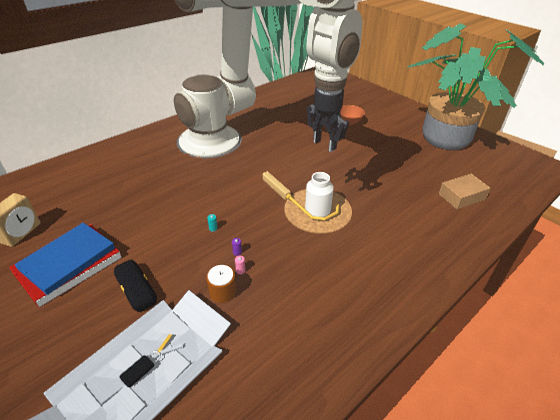

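Call:
play_rows(
  moves=[
    [[0,0,0],[0,-0.02,0],60],
    [[0,0,0],[0,-0.04,0],60],
    [[0,0,0],[0,-0.05,0],60],
    [[0,0,0],[0,-0.05,0],60],
    [[0,0,0],[0,-0.05,0],60],
  ],
)

```text
time: 33.0
ee_pos: [0.5884, 0.0269, 0.2529]
tcp_rot: [-90.0, 0.1, -0.3]
wrist_force: [0.0, -0.2, -0.6]
opening: 0.0512
```

Run:
```python
from h import *
t=camera('top');s=camera('scene')
cv2.imwrite('pics/t28.png',t['img'][:,:,::-1])
c=camera('wrist');cv2.imwrite('pics/w28.png',cv2.resize(c['img'][100:280,200:360,::-1],None,fx=3.3,fy=3.3))
print(tri(ray(c,0,0),ray(c,0,1))[1] if 0 else '')
```

```text
(no output)
```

View pics/w28.png

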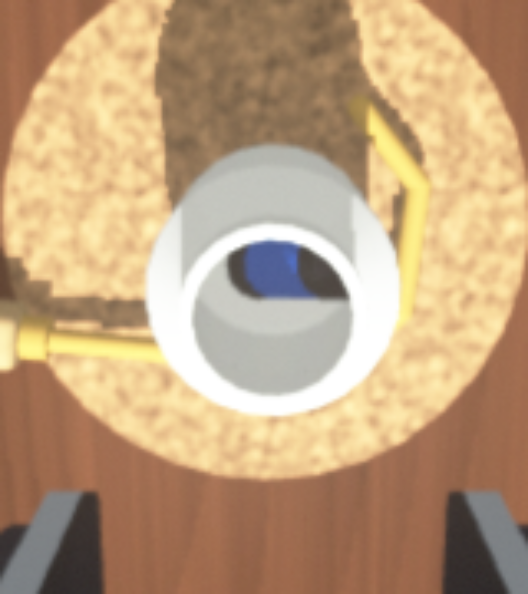

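View pics/t28.png

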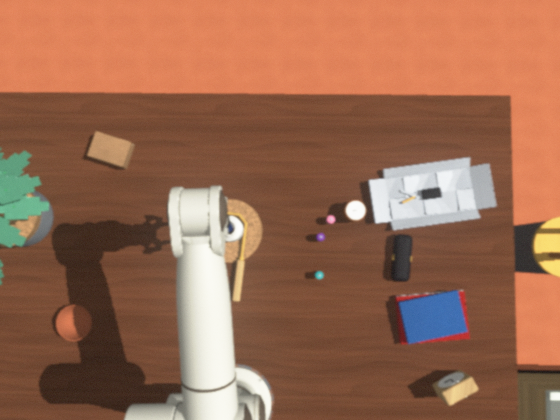

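```bash
python3 -c "
from workcell import job_done
print(job_done())"
```

```text
the job is handed in; nothing more can be done
None
```

I dragged the jar onto the cork mat with the hook, laid the hook on the table beside it, and dropped the orange and then the blue battery through its neck. I handed in the job at about 33 s of the 72 s limit; no verdict is reported.

**Last checks**
- **Jar:** it stands upright. Measured from two views right after the drag, its mouth was about 8 mm from the mat centre, and the later wrist views put it at most about 5 mm from the mat centre.
- **Hook:** it lies released on the table, partly on the mat and curved around the jar.
- **Batteries:** both are inside the jar. The orange one was standing near the middle. The blue one came to rest leaning across it and did not shift between my last two wrist pictures. I estimated its centre height at roughly 70–75 mm, under the 95 mm limit, but did not measure it.
- **Candle and spectacle case:** both look unmoved in the last top and scene pictures. The gripper was clear of everything.

**What failed or disagreed**
- **First grasp:** my first grasp of the hook closed on air. The real fingertips stood about 29 mm above the reported tool point. I corrected for this by going lower, and every later grasp held.
- **Battery height:** two wrist views put the orange battery's top at 40 mm, against 49 mm from the top and scene cameras and 50 mm in the text. I used 50 mm, and the grasp held.

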